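Depth-check a blind bore and set the pointer

TASK

Check the depth of the bore in the aluminium housing: take the depth rod (blue head) out of its stand and slide it into the slanted bore, lowering it gently rather than dropping it, until it bottoms, and leave it there. Then slide the red pointer up its scale until the needle is level with the top of the rod's blue head, so that the exposed length can be read off, and let go. Leave the orange pin and everything else where they are.

Things in the scene. Friction and masses are not known exactly. Their poses are not given: they have to be found in the camera images.
- rod_mid (a point): Centre of the loose 125 mm depth rod. Polished steel shank 12 mm in diameter, 95 mm long, foot tapered to 7 mm over its last 6 mm; on top a blue cylindrical head 18 mm in diameter, 30 mm long. About 110 g, slides easily in the bore. z axis from foot to head; x, y have no meaning (round). Starts upright in one hole of the grey stand, foot about 8 mm above the table.
- rod_top (a point): Centre of the flat top face of the rod's blue head, 62.5 mm above rod_mid along the rod; z axis along the rod, out of the head.
- rod: The same rod; origin at the centre of its foot, 62.5 mm below rod_mid; z axis from foot to head.
- stand: Fixed grey plastic stand, 55 (x) x 125 (y) x 50 mm high, origin at the centre of its underside. Two upright holes 13.6 mm wide and 42 mm deep at x = 0, y = +35 and -35 mm hold the depth rod and the orange pin, either way round.
- pin_mid (a point): Centre of the check pin: steel, 12 mm in diameter, orange head 18 mm in diameter, 105 mm long over all. It stands in the other hole of the stand, its axis 70 mm from the rod's, and is to be left there. Loose.
- housing: Aluminium housing under test, 64 (x) x 60 (y) x 85 mm (z), fixed so that its z axis leans 30 degrees from vertical towards its front, roughly towards the robot (heading varies). Origin: centre of the bore mouth in its flat top face, 105 mm above the table. z: out of the bore along its axis; x: away from the front, rising 30 degrees; y: level. It ends at z = -85 mm.
- bore_mouth (a point): Same point and axes as housing: mouth of the round blind bore, 14 mm in diameter (1 mm free all round the rod, nearly square edge), running along -z. Its depth differs from start to start, 38 to 64 mm, so 61 to 87 mm of the rod, measured along it, stays exposed. The floor is solid.
- scale_top (a point): Top end, on the middle, of the fixed white scale bar with black marks, 28 mm wide (housing y) and 4 mm thick (housing x); in the housing frame at x = 56, y = 75, z = 117 mm. The bar runs from here along the housing's -z, parallel to the bore, down past the top face.
- pointer (a joint): Slide of the red pointer along the scale, m, 0 to 0.09, growing as it moves along the housing's +z (up). At 0 the needle is 10 mm above the housing's top face (z = 10 mm in the housing's frame). It stays where it is left; it takes about 3 to 4 N to slide.
- needle_tip (a point): Tip of the red pointer's needle (a flat red bar 6 x 3 mm that reaches from the pointer's fin towards the bore), at half its 3 mm thickness; in the housing's frame at x = -2, y = 20 mm. Its axes are the housing's.
- pointer_grip (a point): Where to take the pointer: red fin, 12 mm thick (housing y), 24 mm wide (x), 50 mm high (z). The point is on its middle plane, 15 mm below its top, 30 mm above the needle line; housing frame x = -10, y = 75 mm; axes as the housing. Needle (towards the bore) and a 10 mm wide arm (back to the scale) join it 25 mm or more below this point.
- screwdriver: Loose screwdriver, 190 mm, lying on the bench. Bystander.
- bottle: Loose closed blue plastic bottle, 44 mm wide, 110 mm high, origin under its centre. Bystander.
- board: Loose blue circuit board, 75 x 110 mm, lying flat. Bystander.
- mouse: Loose black computer mouse, about 75 x 60 x 30 mm. Bystander.
- reel: Loose component reel, 90 mm in diameter, 14 mm high, lying flat. Bystander.
Not all that is in view belongs to the job. Of the things that look like the part that bears housing, the larger one is meant.

How it is judged (in metres and radians):
On the way, in this order (a step that is already met when the one before it is completed fails the run):
1. the depth rod is in the bore, in line with it, and at rest (x of rod_top in the frame of housing between -0.015 and 0.015 m and y of rod_top in the frame of housing between -0.015 and 0.015 m and z of rod_top in the frame of housing between 0.054 and 0.092 m and angle between the z axis of rod_top and the z axis of housing, either way round below 0.12 rad and linear speed of rod below 0.02 m/s), for 0.2 s.
2. the needle is level with the top of the rod, the rod still home (all of step 1 and z of needle_tip in the frame of rod_top between -0.003 and 0.003 m), for 0.2 s.
At the end, for the whole second after the job is handed in: The depth rod stands in the bore, in line with it (within about 7 degrees), resting on the bore's floor and still; the pointer is at rest with its needle within 3 mm of the level of the rod's top, measured along the rod; both are let go (all of step 2 and velocity of joint pointer between -0.005 and 0.005 m/s); the robot touches nothing.
It fails at once if the depth rod is dropped: faster than 0.35 m/s while its foot is inside the bore (linear speed of rod above 0.35 m/s and z of rod in the frame of housing between -0.07 and -0.005 m and distance between rod and housing below 0.075 m).
It fails at once if the orange pin is moved by more than 20 mm (distance of pin_mid from where it was at the start of the episode above 0.02 m).
It fails at once if the screwdriver, bottle, circuit board, mouse or reel is moved by more than 30 mm (distance of any of screwdriver, bottle, board, mouse, reel from where it was at the start of the episode above 0.03 m).
It also fails if it takes over 58 s, if anything falls off the work surface, if the arm or the gripper's body presses on something with over 40 N, if the wrist force passes 120 N, or if a joint passes its speed limit or range.

ROBOT

A 6-joint arm with a two-finger parallel gripper is mounted at the origin on the work surface. World frame = base frame: x ahead of the robot, y to its left, z up, the work surface at z = 0. Lengths are in m, angles in degrees, forces in N, time in s.
With the tool pointing down it reaches from about 0.3 to 0.75 m from the base axis. Payload 8.5 kg.
Tool frame: the origin (TCP) lies midway between the tips of the shut fingers; the grasp point (between the pads) lies 19 mm behind it; z points along the fingers, y is the direction in which the jaws open and shut (so a half turn about z gives the same grasp; the last joint's range is limited). The gripper opens to 85 mm and grips with 20 to 120 N. Pads are 22 mm wide; open, the fingers measure 114 mm over their backs; the gripper's body (76 mm by 85 mm) begins 54 mm behind the grasp point. The pads swing forward as they close: fully open they stand 13 mm farther back than shut.
Start: joints at [64.784, 21.807, 74.336, -0, 83.858, -12.336], TCP at [0.123, 0.536, 0.231] pointing down, gripper open.
Joint ranges: [-178.18, 178.18], [-50.72, 133.34], [12.68, 142.11], [-81.47, 261.47], [9.98, 163.14], [-165.26, 165.26]. Speed limits (degrees/s): [136.94, 136.94, 180, 180, 180, 180].

INTERFACE

Orientations are given as a 3x3 rotation matrix whose columns are the frame's x, y, z axes.
In Python, from rig import status, eyes, env gives the robot as it stands. The module is installed in compiled form; this text tells all that it offers.
- The arm moves only by the tool play_rows, never from a script. Its argument "targets" is text: rows parted by semicolons, each of 5 numbers parted by spaces: the shift along the tool's x, y, z in m, then the turn about the tool's z in rad, then the closure, from 0 (fully open) to 1 (shut). A call has 1 to 5 rows; each row is the pose to reach, as a shift and turn from the pose commanded when the call began, along the tool's axes at that moment; what a row does not reach only later rows make up. A row lasts 1/10 s, in which the tool goes at most 50 mm and 8.59 degrees, less where a joint would pass 70% of its speed; a pose out of reach is approached as far as the arm can. A call with a gripper value outside its range is refused whole. The fingers move at their own pace and stop on an object; "force" is the grip in N (left out, the last holds). Time passes only in rows, so rows that repeat a pose let the fingers close. It gives the time, the measured TCP pose, the force and the opening at its end, in the units of the state.
- status.observe(): the state, without advancing time (a new reading comes with each control period).
- eyes.get_image(name): name is "scene" or "top" or "wrist"; returns a dict with "pixels" (480x640x3 uint8, red, green, blue), "range_z" (480x640 float32, m along the optical axis (not along the pixel's ray), 0 where there is no reading), "mtx" (3x3 intrinsics, pixels), "world_to_cam" (4x4, takes a point from world to camera coordinates); the wrist camera has in their place "T_tool_cam" (4x4, takes a point from camera to tool coordinates, whose origin is the TCP and whose axes are the flange's). Camera axes: x right, y up, looking along -z (the intrinsics and any distortion apply to the point x, -y, -z); pixel columns grow to the right and rows downward; lengths in m; the calibration is good to about 2 mm. A picture is of the moment at which its call begins: read the wrist's pose just before it.
- env.close_job(): hands the job in, once; it reports no verdict.
The state is a dict: "time_s": time; "q": joint angles; "qvel": joint speeds; "joint_efforts": joint torques, N m; "position": TCP position; "tool_rot": TCP orientation; "ft_force": force on the tool from outside, world axes, zero at the start; "wrist_torque": the same for the moment, N m; "grip_width": finger opening in m.
Only numpy, scipy, OpenCV 4.12 (cv2) and the standard library are available. Lean on these libraries where they do the work, as an engineer would, in place of code of your own. Each camera call takes 0.05 s, during which the arm holds its last target.

## Working session

There is one attempt and no reset: what is moved stays moved. The work goes in short steps, Python scripts to look and compute and a tool call to move; the robot and the scene stay as the last step left them, time stands still between calls to the robot, and variables do not carry over. Pictures are saved under pics/ and viewed, and the job is handed in when it is done.

Besides the shell and the picture viewer there is one more tool, called after ">>>" as name(argument=value, ...) on one line, values as JSON. play_rows: Moves the arm, as the interface text tells. Its arguments: {"type":"object","properties":{"targets":{"type":"string"},"force":{"type":"number"}},"required":["targets"]}

```bash
mkdir -p pics; ls; cat > h.py <<'E'
import numpy as np, cv2
from rig import status, eyes, env
def shot(n,f):
    s=status.observe(); d=eyes.get_image(n)
    np.savez(''+f+'.npz',**{k:np.array(v) for k,v in d.items()},pos=np.array(s['position']),rot=np.array(s['tool_rot']))
    cv2.imwrite('pics/'+f+'.png',cv2.cvtColor(d['pixels'],cv2.COLOR_RGB2BGR)); return load(f)
def load(f):
    d=dict(np.load(''+f+'.npz'))
    if 'world_to_cam' in d: d['c2w']=np.linalg.inv(d['world_to_cam'])
    else:
        T=np.eye(4);T[:3,:3]=d['rot'];T[:3,3]=d['pos']; d['c2w']=T@d['T_tool_cam']; d['world_to_cam']=np.linalg.inv(d['c2w'])
    return d
def ray(d,u,v):
    m=d['mtx']; r=np.array([(u-m[0,2])/m[0,0],-(v-m[1,2])/m[1,1],-1.0]); return d['c2w'][:3,3], d['c2w'][:3,:3]@r
def pt(d,u,v,z=None):
    o,r=ray(d,u,v)
    if z is None: return o+r*float(d['range_z'][int(v),int(u)])
    return o+r*(z-o[2])/r[2]
def cloud(d):
    m=d['mtx'];v,u=np.mgrid[:480,:640]; Z=d['range_z']
    P=np.stack([(u-m[0,2])/m[0,0]*Z,-(v-m[1,2])/m[1,1]*Z,-Z],-1)
    return P@d['c2w'][:3,:3].T+d['c2w'][:3,3]
def proj(d,p):
    c=d['world_to_cam']@np.append(p,1);m=d['mtx']; return m[0,0]*c[0]/-c[2]+m[0,2], m[1,1]*c[1]/c[2]+m[1,2]
E
python3 - <<'E'
from h import *
s=status.observe();print(s)
for n in('scene','top','wrist'):
    d=shot(n,n+'0');print(n,d['mtx'],d['c2w'],[k for k in d])
E
```

```text
pics
{'time_s': 0.0, 'q': array([ 6.47848937e+01,  2.18416092e+01,  7.43837712e+01,  6.29030002e-04,
        8.38564669e+01, -1.23353184e+01]), 'qvel': array([ 0.04816881, -0.00788172,  0.1113368 ,  0.00460376, -0.01355843,
        0.07169432]), 'joint_efforts': array([-2.26844160e-03, -4.48457122e+01, -2.31263602e+01, -3.35683299e-04,
        4.79665148e-03, -3.30234809e-05]), 'position': array([0.12247271, 0.53590639, 0.23071175]), 'tool_rot': array([[-9.74839528e-01,  2.22906960e-01, -6.18444144e-04],
       [ 2.22907594e-01,  9.74838728e-01, -1.28773939e-03],
       [ 3.15837229e-04, -1.39319516e-03, -9.99998980e-01]]), 'ft_force': array([-0.05258795, -0.14219652, -0.38143341]), 'wrist_torque': array([-0.03390604,  0.02579136,  0.06877189]), 'grip_width': 0.08568116691116756}
scene [[467.63383851   0.         319.41017853]
 [  0.         467.63383851 232.58142391]
 [  0.           0.           1.        ]] [[-0.80744602 -0.43855484  0.39458912  0.93934662]
 [ 0.58992259 -0.59487642  0.5459976   0.59254796]
 [-0.00471813  0.67364063  0.73904401  0.95871221]
 [ 0.          0.      
[... 278 characters left out ...]
.23299024e-01]
 [-9.99973782e-01 -1.33085613e-03 -7.11781428e-03 -2.74231842e-03]
 [-7.18353094e-03  5.85515692e-02  9.98258539e-01  1.81052070e+00]
 [ 0.00000000e+00  0.00000000e+00  0.00000000e+00  1.00000000e+00]] ['pixels', 'range_z', 'mtx', 'world_to_cam', 'pos', 'rot', 'c2w']
wrist [[330.75254551   0.         321.24603658]
 [  0.         330.75254551 235.93496308]
 [  0.           0.           1.        ]] [[ 0.22272001 -0.92608747 -0.30456164  0.04487608]
 [ 0.97488152  0.21113948  0.0708953   0.55186547]
 [-0.00135026 -0.31270131  0.94985055  0.37458406]
 [ 0.          0.          0.          1.        ]] ['pixels', 'range_z', 'mtx', 'T_tool_cam', 'pos', 'rot', 'c2w', 'world_to_cam']
```

View pics/scene0.png

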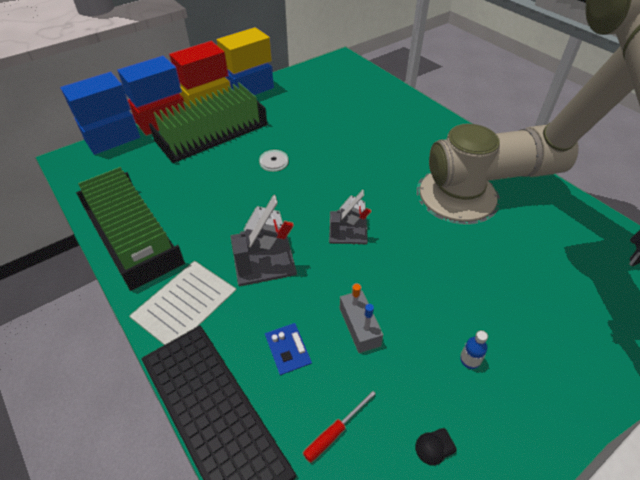

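View pics/top0.png

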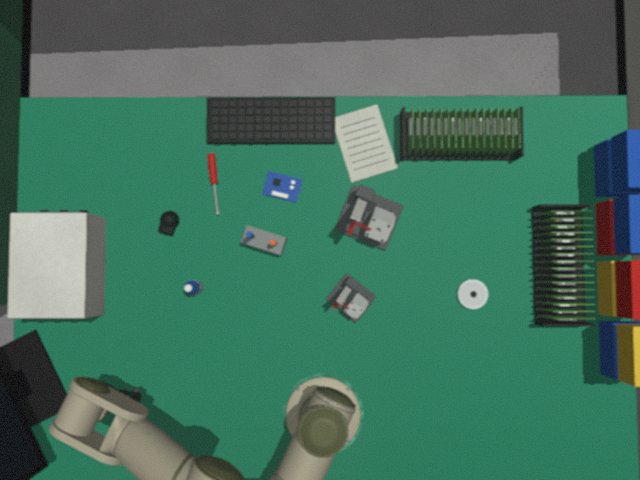

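View pics/wrist0.png

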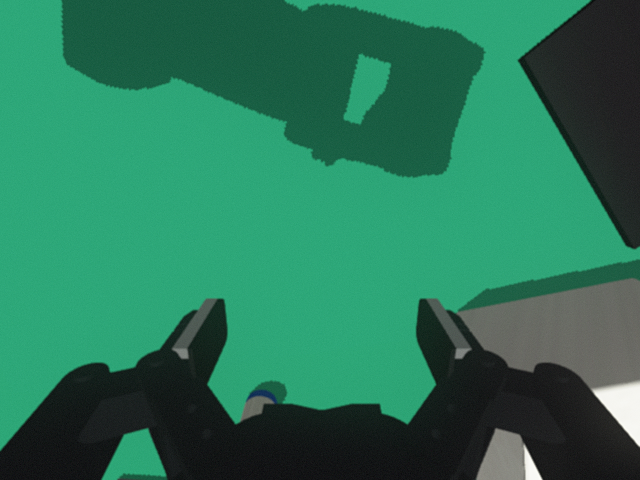

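The scene view has two bracket and housing assemblies with red pointers: a large one at about (265,240) and a small decoy at (350,217). The larger one is meant. The grey stand is at (360,320), with the blue head at (369,310) and the orange head at (357,290). Other blue things are the bottle (475,348), the board (288,347) and the bins. The rod is the one in the stand. Next I'll take close crops and measure.

```bash
python3 - <<'E'
from h import *
s=load('scene0');t=load('top0')
def blob(d,lo,hi,box):
    hsv=cv2.cvtColor(d['pixels'],cv2.COLOR_RGB2HSV); m=cv2.inRange(hsv,lo,hi); k=np.zeros_like(m);u0,v0,u1,v1=box;k[v0:v1,u0:u1]=255
    v,u=np.nonzero(m&k); return u.mean(),v.mean(),len(u),u.min(),u.max(),v.min(),v.max()
B=((105,100,40),(130,255,255)); O=((5,150,100),(20,255,255))
for d,bb,bo in((s,(355,295,385,330),(345,275,370,300)),(t,(240,228,256,244),(262,235,282,250))):
    b=blob(d,*B,bb);o=blob(d,*O,bo);print(b,o)
    print(cloud(d)[int(b[1]),int(b[0])],cloud(d)[int(o[1]),int(o[0])], pt(d,b[0],b[1],.118),pt(d,o[0],o[1],.1))
a=cv2.resize(cv2.imread('pics/scene0.png')[180:360,220:400],None,fx=4,fy=4,interpolation=2)[:600];b=cv2.resize(cv2.imread('pics/top0.png')[175:325,230:410],None,fx=4,fy=4,interpolation=2)
cv2.imwrite('pics/cs.png',a);cv2.imwrite('pics/ct.png',b)
for (u,v) in [(385,225),(350,225)]: print(cloud(t)[v,u])
E
```

```text
(np.float64(368.27272727272725), np.float64(310.32323232323233), 99, np.int64(365), np.int64(372), np.int64(304), np.int64(317)) (np.float64(356.03614457831327), np.float64(289.7831325301205), 83, np.int64(353), np.int64(360), np.int64(284), np.int64(296))
[0.54579459 0.2180642  0.13350968] [0.5209822  0.15019689 0.11064575] [0.53845267 0.21198127 0.118     ] [0.51701438 0.14634771 0.1       ]
(np.float64(249.02941176470588), np.float64(234.61764705882354), 34, np.int64(246), np.int64(252), np.int64(232), np.int64(237)) (np.float64(272.75), np.float64(242.25), 20, np.int64(271), np.int64(275), np.int64(240), np.int64(244))
[0.54023357 0.20888984 0.1371851 ] [0.51880626 0.1455146  0.11030214] [0.53978834 0.21122051 0.118     ] [0.51865294 0.14422484 0.1       ]
[ 0.56698944 -0.18083606  0.11839783]
[ 0.56762842 -0.08027239  0.11268746]
```

View pics/cs.png

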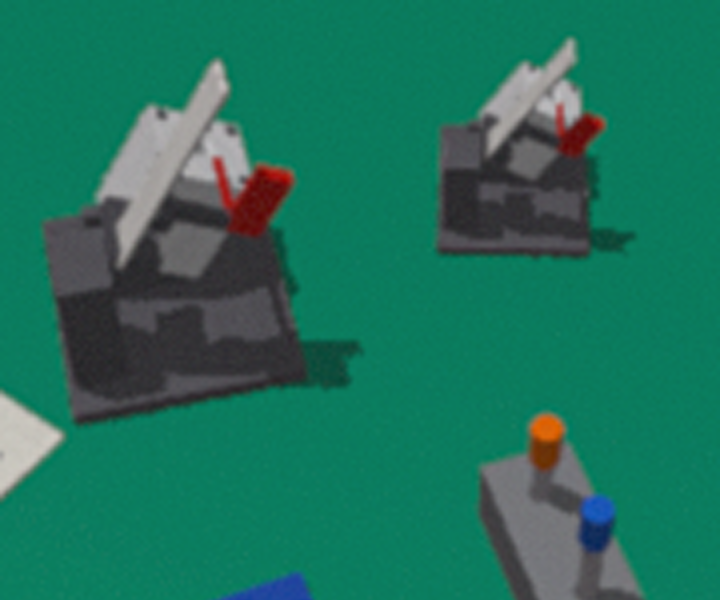

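View pics/ct.png

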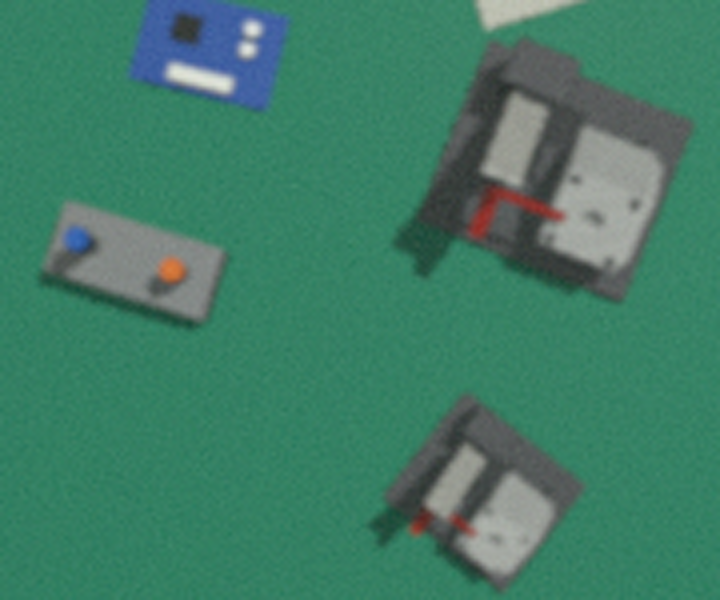

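```bash
cat >> h.py <<'E'
def go(p,yaw=None):
    "print tool-frame shift to world p and turn so that tool x points at heading yaw (deg)"
    s=status.observe();R=np.array(s['tool_rot']);d=R.T@(np.array(p)-s['position'])
    a=np.degrees(np.arctan2(R[1,0],R[0,0])); t=0 if yaw is None else ((a-yaw+180)%360-180)
    print('t',round(s['time_s'],2),'pos',s['position'].round(4),'yaw',a.round(2),'shift',d.round(4),'turn',np.radians(t).round(4),'F',s['ft_force'].round(2),'w',round(s['grip_width'],4))
E
python3 - <<'E'
from h import *
t=load('top0');print(pt(t,378.75,229.25,.105)); C=cloud(t)
go([.585,.19,.33],157)
# top face plane from top depth
s=load('scene0')
for d,box in((t,(372,208,396,240)),):
    P=C[box[1]:box[3],box[0]:box[2]].reshape(-1,3)
    print(P.min(0),P.max(0)); c=np.median(P,0);P=P[np.abs(P[:,2]-c[2])<.03]
    for i in range(4):
        c=P.mean(0);n=np.linalg.svd(P-c)[2][2];n*=np.sign(n[2]);r=(P-c)@n;P=P[np.abs(r)<.004]
    print(n,len(P),np.degrees(np.arccos(n[2])),np.degrees(np.arctan2(n[1],n[0])))
E
```

```text
[ 0.5557746  -0.16402085  0.105     ]
t 0.15 pos [0.1225 0.536  0.2309] yaw 167.12 shift [-0.528  -0.2343 -0.099 ] turn 0.1766 F [-0.08  0.15 -0.23] w 0.0857
[ 0.42329902 -0.22441852 -0.00916843] [ 0.62919277 -0.00274232  1.8105207 ]
[ 0.12398973 -0.32126844  0.93883605] 108 20.14300334727293 -68.89649938063437
```

>>> play_rows(targets="0 0 -0.05 0 0.3; -0.03 -0.013 -0.09 0.05 0.3; -0.08 -0.035 -0.1 0.1 0.3; -0.125 -0.055 -0.1 0.15 0.3; -0.17 -0.075 -0.1 0.177 0.3", force=60)

```text
time_s: 0.65
position: [0.2685, 0.427, 0.3317]
tool_rot: [[-0.92, 0.392, 0.001], [0.392, 0.92, 0.001], [-0.0, 0.001, -1.0]]
ft_force: [0.3, 0.7, -0.3]
grip_width: 0.0598
```

```bash
python3 - <<'E'
from h import *
go([.585,.19,.33],157)
E
```

```text
t 0.65 pos [0.2685 0.427  0.3317] yaw 156.93 shift [-0.3841 -0.094   0.0017] turn -0.0013 F [ 0.34  0.73 -0.25] w 0.0598
```

>>> play_rows(targets="-0.045 -0.011 0 0 0.3; -0.09 -0.022 0 0 0.3; -0.135 -0.033 0 0 0.3; -0.18 -0.044 0 0 0.3; -0.225 -0.055 0 0 0.3")

```text
time_s: 1.15
position: [0.4543, 0.2882, 0.3312]
tool_rot: [[-0.92, 0.391, -0.0], [0.391, 0.92, -0.0], [0.0, -0.0, -1.0]]
ft_force: [0.2, 1.1, -0.2]
grip_width: 0.06
```

>>> play_rows(targets="-0.045 -0.011 0 0 0.3; -0.09 -0.022 0 0 0.3; -0.135 -0.033 0 0 0.3; -0.15 -0.038 0 0 0.3; -0.15 -0.038 0 0 0.3")

```text
time_s: 1.65
position: [0.5775, 0.1944, 0.33]
tool_rot: [[-0.919, 0.394, -0.002], [0.394, 0.919, -0.0], [0.002, -0.001, -1.0]]
ft_force: [-0.3, -0.1, 0.0]
grip_width: 0.0597
```

```bash
python3 - <<'E'
from h import *
go([.585,.19,.33],157)
d=shot('wrist','w1'); print(proj(d,[.539,.212,.133]),proj(d,[.518,.145,.11]))
go([.61,-.185,.36],157)
E
```

```text
t 1.65 pos [0.5775 0.1944 0.33  ] yaw 156.82 shift [-0.0087 -0.0011  0.    ] turn -0.0031 F [-0.25 -0.12  0.04] w 0.0597
(np.float64(324.14742201809565), np.float64(165.35586180551832)) (np.float64(259.6860158913297), np.float64(169.6465929160239))
t 1.7 pos [0.5763 0.1957 0.3306] yaw 156.92 shift [-0.1802 -0.3371 -0.0294] turn -0.0014 F [-0.4   0.69  0.15] w 0.0599
```

View pics/w1.png

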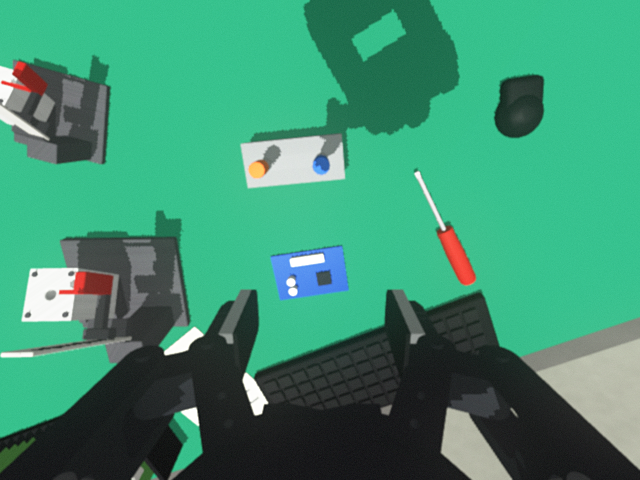

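Wrist view: the blue head is at (320,163) and the orange head at (258,168), both within about 4 px of the projected estimates. The larger housing is at the left, around (70,295), and I'll look at that next.

>>> play_rows(targets="-0.02 -0.04 -0.01 0 0.3; -0.04 -0.08 -0.02 0 0.3; -0.06 -0.12 -0.03 0 0.3; -0.08 -0.16 -0.03 0 0.3; -0.1 -0.2 -0.03 0 0.3")

```text
time_s: 2.2
position: [0.5891, -0.027, 0.3623]
tool_rot: [[-0.921, 0.389, 0.001], [0.389, 0.921, -0.0], [-0.001, 0.001, -1.0]]
ft_force: [0.1, 0.4, 0.5]
grip_width: 0.0597
```

>>> play_rows(targets="-0.02 -0.04 0 0 0.3; -0.04 -0.08 0 0 0.3; -0.06 -0.12 0 0 0.3; -0.07 -0.135 0 0 0.3; -0.07 -0.135 0 0 0.3")

```text
time_s: 2.7
position: [0.6016, -0.1794, 0.3609]
tool_rot: [[-0.92, 0.392, -0.001], [0.392, 0.92, 0.0], [0.001, 0.0, -1.0]]
ft_force: [-0.1, 0.6, 0.2]
grip_width: 0.0604
```

```bash
python3 - <<'E'
from h import *
go([.61,-.185,.36],157)
d=shot('wrist','w2')
E
```

```text
t 2.7 pos [ 0.6016 -0.1794  0.3609] yaw 156.9 shift [-0.0099 -0.0019  0.0009] turn -0.0017 F [-0.07  0.61  0.17] w 0.0604
```

View pics/w2.png

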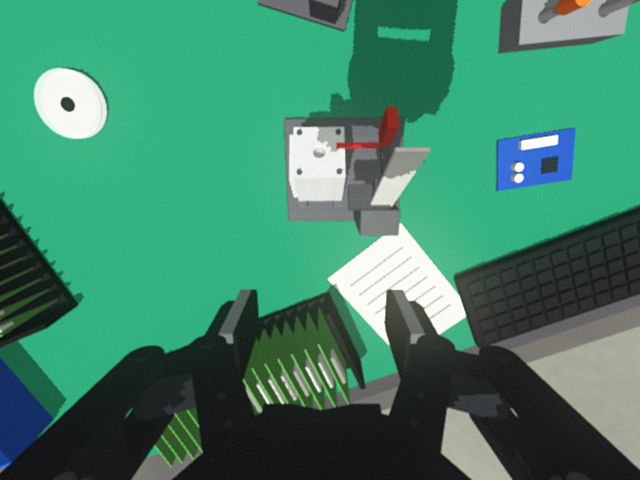

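>>> play_rows(targets="0 0 0.03 0 0.3; 0 0 0.06 0 0.3; 0 0 0.085 0 0.3; 0 0 0.085 0 0.3")

```text
time_s: 3.15
position: [0.6008, -0.1757, 0.2737]
tool_rot: [[-0.921, 0.389, -0.005], [0.389, 0.921, 0.003], [0.006, 0.001, -1.0]]
ft_force: [-0.0, -0.6, 0.0]
grip_width: 0.0595
```

```bash
python3 - <<'E'
from h import *
go([.61,-.185,.36],157)
d=shot('wrist','w3')
im=cv2.imread('pics/w3.png'); cv2.imwrite('pics/w3c.png',cv2.resize(im[40:240,230:480],None,fx=3.2,fy=3,interpolation=2)[:600,:800])
E
```

```text
t 3.15 pos [ 0.6008 -0.1757  0.2737] yaw 157.13 shift [-0.0116 -0.0049 -0.0863] turn 0.0024 F [-0.05 -0.57  0.01] w 0.0595
```

View pics/w3c.png

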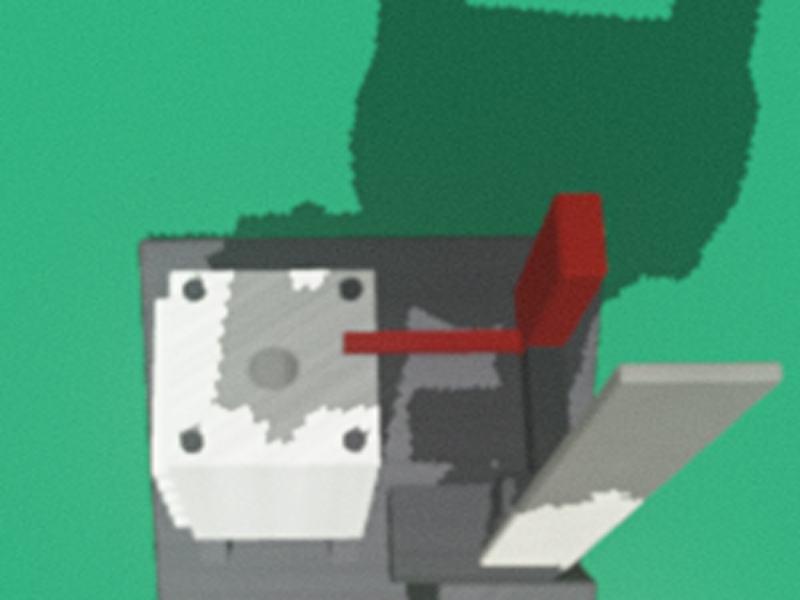

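```bash
python3 - <<'E'
from h import *
d=load('w3');
im=cv2.cvtColor(d['pixels'],cv2.COLOR_RGB2GRAY)
f=lambda a,b:(230+a/3.2,40+b/3)
b=pt(d,*f(272,368),.105);print('bore',b,'depth',pt(d,*f(272,368)),pt(d,*f(240,370)))
fl,fr,bl,br=[f(*p) for p in((193,288),(350,288),(191,441),(354,441))]
for z in(.09,.094):
  F=[pt(d,*p,z) for p in(fl,fr)];B=[pt(d,*p,.21-z) for p in(bl,br)]
  for Q in(F,B):
    v=Q[1]-Q[0];print('pair',z,np.linalg.norm(v[:2]),np.degrees(np.arctan2(v[1],v[0])))
  v=(B[0]+B[1]-F[0]-F[1])/2;print('x dir',v,np.degrees(np.arctan2(v[1],v[0])), np.degrees(np.arctan2(v[2],np.linalg.norm(v[:2]))),'cen',(B[0]+B[1]+F[0]+F[1])/4)
# top face plane
P=cloud(d);m=np.zeros((480,640),bool);m[135:190,285:345]=1
hsv=cv2.cvtColor(d['pixels'],cv2.COLOR_RGB2HSV);m&=hsv[...,1]<60
P=P[m]
for i in range(5):
    c=P.mean(0);n=np.linalg.svd(P-c,full_matrices=False)[2][2];n*=np.sign(n[2]);r=(P-c)@n;P=P[np.abs(r)<.004]
print('n',n,len(P),c,np.degrees(np.arccos(n[2])),np.degrees(np.arctan2(n[1],n[0])))
# red depth
red=((hsv[...,0]<8)|(hsv[...,0]>172))&(hsv[...,1]>140);v,u=np.nonzero(red);print(u.min(),u.max(),v.min(),v.max())
print('needletip',pt(d,*f(349,343)))
for p in((560,200),(597,200),(602,270),(566,270)):print('fin',pt(d,*f(*p)))
E
```

```text
bore [ 0.55323106 -0.16367428  0.105     ] depth [ 0.5548143  -0.16471667  0.08528288] [ 0.55005059 -0.17231865  0.10686386]
pair 0.09 0.04658114716958729 67.14564235967732
pair 0.09 0.04602534386806263 67.13726635352293
x dir [ 0.04034924 -0.0164124   0.03      ] -22.13446044226843 34.55570887903031 cen [ 0.55172875 -0.16303289  0.105     ]
pair 0.094 0.04601308266992161 67.14564235967741
pair 0.094 0.04664313578865667 67.13726635352299
x dir [ 0.04097938 -0.01682996  0.022     ] -22.327628923947255 26.409247668427465 cen [ 0.55200168 -0.16314777  0.105     ]
n [-0.51946026  0.21489265  0.82703216] 716 [ 0.55195901 -0.16454564  0.10642427] 34.20493522337786 157.52587981298583
338 419 105 157
needletip [ 0.55384127 -0.14056282  0.11759938]
fin [ 0.53806008 -0.08102582  0.14503109]
fin [ 0.54154584 -0.07266995  0.14449284]
fin [ 0.55739422 -0.07917147  0.15372806]
fin [ 0.55399645 -0.08722912  0.15445457]
```

```bash
python3 - <<'E'
from h import *
d=load('w1');hsv=cv2.cvtColor(d['pixels'],cv2.COLOR_RGB2HSV)
m=cv2.inRange(hsv,(105,100,40),(130,255,255));m[:140]=0;m[190:]=0;m[:,:300]=0;m[:,350:]=0
v,u=np.nonzero(m);print(u.min(),u.max(),v.min(),v.max())
im=cv2.imread('pics/w1.png');cv2.imwrite('pics/w1c.png',cv2.resize(im[130:200,230:360],None,fx=6,fy=6,interpolation=2))
for p in((320,162),(320,164)):print(pt(d,*p,.133),pt(d,*p))
go([.539,.212,.22],157.14)
E
```

```text
313 328 155 174
[0.53428094 0.20945027 0.133     ] [0.53434542 0.20941898 0.1322631 ]
[0.53610547 0.20866698 0.133     ] [0.53610623 0.20866661 0.13299185]
t 3.2 pos [ 0.6014 -0.1764  0.2762] yaw 157.12 shift [0.2085 0.3336 0.0568] turn -0.0004 F [ 0.75  0.34 -0.15] w 0.0601
```

View pics/w1c.png

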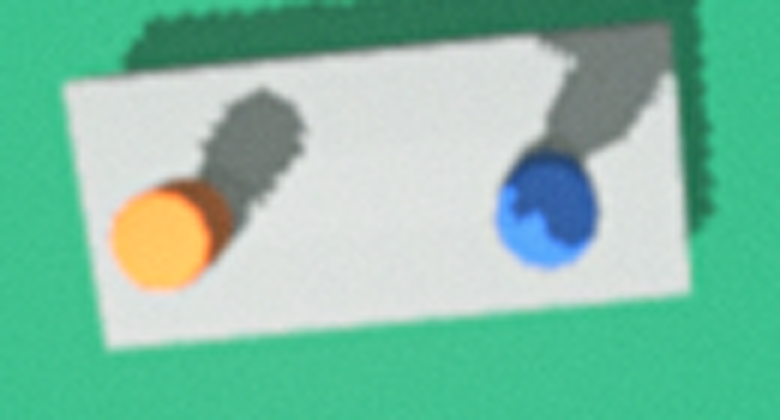

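>>> play_rows(targets="0.02 0.035 -0.02 0 0.45; 0.045 0.072 -0.02 0 0.45; 0.07 0.11 -0.02 0 0.45; 0.095 0.15 -0.01 0 0.45; 0.12 0.19 0 0 0.45")

```text
time_s: 3.7
position: [0.5652, 0.0457, 0.2789]
tool_rot: [[-0.921, 0.39, 0.005], [0.39, 0.921, -0.0], [-0.005, 0.002, -1.0]]
ft_force: [1.2, 0.5, -0.6]
grip_width: 0.0471
```

>>> play_rows(targets="0.025 0.04 0.01 0 0.45; 0.05 0.08 0.03 0 0.45; 0.075 0.12 0.045 0 0.45; 0.09 0.142 0.055 0 0.45; 0.09 0.142 0.055 0 0.45")

```text
time_s: 4.2
position: [0.5368, 0.213, 0.2222]
tool_rot: [[-0.923, 0.386, 0.001], [0.386, 0.923, 0.001], [-0.0, 0.001, -1.0]]
ft_force: [-0.3, -0.3, 0.6]
grip_width: 0.0467
```

```bash
python3 - <<'E'
from h import *
go([.539,.210,.099],157.14)
d=shot('wrist','w4'); p=proj(d,d['pos']);print(p)
hsv=cv2.cvtColor(d['pixels'],cv2.COLOR_RGB2HSV)
m=cv2.inRange(hsv,(105,100,40),(130,255,255))
n,l,st,c=cv2.connectedComponentsWithStats(m)
for i in range(1,n):
  if st[i,4]>100: print(st[i],c[i],pt(d,*c[i],.133),pt(d,*c[i]))
E
```

```text
t 4.2 pos [0.5368 0.213  0.2222] yaw 157.3 shift [-0.0031 -0.0021  0.1232] turn 0.0028 F [-0.3  -0.32  0.62] w 0.0467
(np.float64(324.8499123710286), np.float64(297.4438860933221))
[307 221  24  32 584] [318.78938356 237.02054795] [0.53427825 0.2103296  0.133     ] [0.53374532 0.21056479 0.13474655]
[ 265  309   86   60 3027] [309.74925669 339.9378923 ] [0.6141304  0.16861567 0.133     ] [0.69678625 0.1285931  0.00542618]
```

View pics/w4.png

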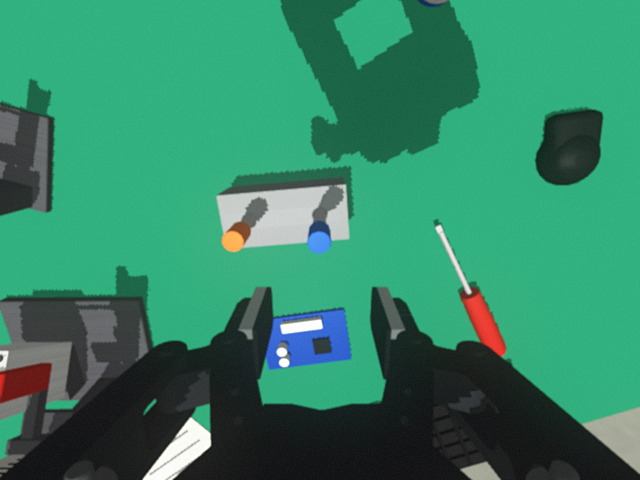

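>>> play_rows(targets="-0.0025 -0.0025 0.03 0 0.45; -0.0025 -0.0025 0.065 0 0.45; -0.0025 -0.0025 0.1 0 0.45; -0.0025 -0.0025 0.123 0 0.45; -0.0025 -0.0025 0.123 0 0.45", force=40)

```text
time_s: 4.75
position: [0.5392, 0.2048, 0.0972]
tool_rot: [[-0.92, 0.392, -0.003], [0.392, 0.92, -0.001], [0.003, -0.002, -1.0]]
ft_force: [0.4, -0.1, 0.5]
grip_width: 0.0473
```

```bash
python3 - <<'E'
from h import *
d=shot('wrist','w5')
E
```

```text
(no output)
```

View pics/w5.png

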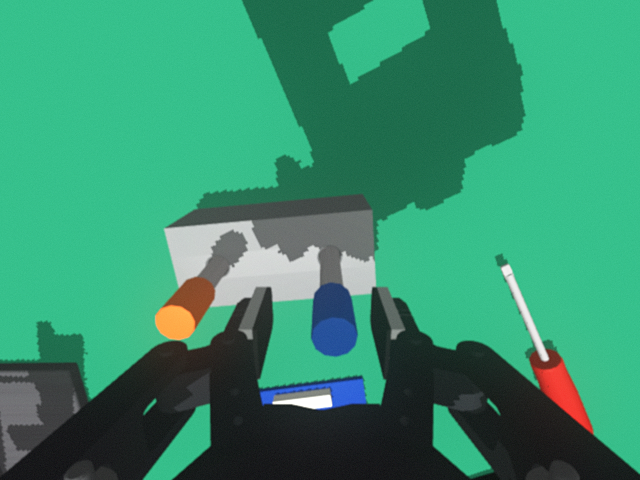

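```bash
python3 - <<'E'
from h import *
d=load('w5')
Ti=np.linalg.inv(d['T_tool_cam']);m=d['mtx']
for z in(0,-.006,-.019,-.036):
    c=Ti@[0,0,z,1];print(z,m[0,0]*c[0]/-c[2]+m[0,2],m[1,1]*c[1]/c[2]+m[1,2],-c[2])
hsv=cv2.cvtColor(d['pixels'],cv2.COLOR_RGB2HSV)
mm=cv2.inRange(hsv,(105,100,40),(130,255,255));mm[:250]=0;mm[365:]=0;mm[:,300:][:,80:]=0
for v in range(275,360,6):
    u=np.nonzero(mm[v])[0];u=u[(u>300)&(u<370)]
    if len(u):print(v,u.min(),u.max())
E
```

```text
0 324.84107888489353 297.4307555767035 0.16125044295934055
-0.006 324.97470859191816 303.6763587884178 0.15555184670272243
-0.019 325.3007240495356 318.9137130751307 0.14320488814671653
-0.036 325.8226560916491 343.3078430264943 0.12705886541963188
287 320 343
293 315 348
299 314 350
305 314 351
311 313 352
317 313 353
323 313 354
329 313 355
335 312 356
341 313 354
347 316 351
353 323 344
```

>>> play_rows(targets="0.003 0.0033 0 0 0.45; 0.003 0.0033 0 0 0.45; 0.003 0.0033 0 0 0.9; 0.003 0.0033 0 0 0.9; 0.003 0.0033 0 0 0.9", force=40)

```text
time_s: 5.3
position: [0.5384, 0.2098, 0.099]
tool_rot: [[-0.92, 0.391, 0.001], [0.391, 0.92, 0.0], [-0.001, 0.001, -1.0]]
ft_force: [0.4, -0.1, 4.2]
grip_width: 0.0165
```

>>> play_rows(targets="0 0 0 0 0.9; 0 0 0 0 0.9; 0 0 0 0 0.9")

```text
time_s: 5.6
position: [0.5385, 0.2098, 0.099]
tool_rot: [[-0.92, 0.391, 0.001], [0.391, 0.92, 0.0], [-0.001, 0.001, -1.0]]
ft_force: [-0.4, -0.2, 5.6]
grip_width: 0.0159
```

```bash
python3 - <<'E'
from h import *
go([.539,.210,.099],157.14);d=shot('wrist','w6')
go([.539,.210,.099],157.14)
E
```

```text
t 5.6 pos [0.5385 0.2098 0.099 ] yaw 156.98 shift [-0.0004  0.0004  0.    ] turn -0.0029 F [-0.43 -0.23  5.63] w 0.0159
t 5.65 pos [0.5385 0.2098 0.099 ] yaw 156.98 shift [-0.0004  0.0003  0.    ] turn -0.0029 F [-0.11 -0.7   5.28] w 0.0162
```

View pics/w6.png

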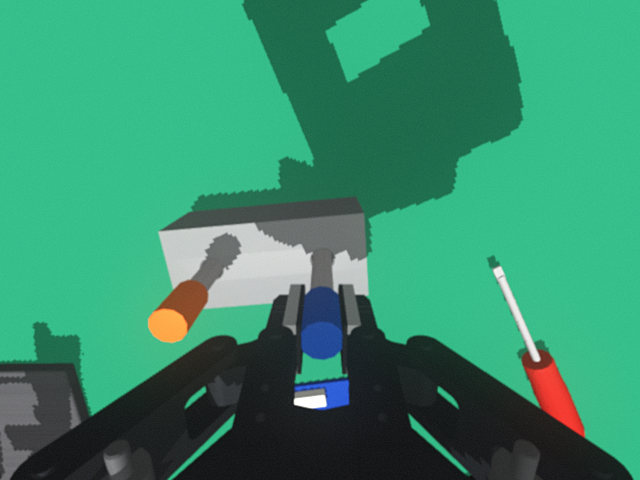

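>>> play_rows(targets="0 0 -0.01 0 0.9; 0 0 -0.022 0 0.9; 0 0 -0.034 0 0.9; 0 0 -0.034 0 0.9")

```text
time_s: 6.05
position: [0.5389, 0.21, 0.1345]
tool_rot: [[-0.92, 0.391, 0.003], [0.391, 0.92, 0.001], [-0.003, 0.002, -1.0]]
ft_force: [-0.3, -0.9, -1.4]
grip_width: 0.0159
```

```bash
python3 - <<'E'
from h import *
go([.539,.210,.099],157.14);d=shot('wrist','w7')
E
```

```text
t 6.05 pos [0.5389 0.21   0.1345] yaw 156.98 shift [-0.      0.      0.0355] turn -0.0027 F [-0.31 -0.9  -1.45] w 0.0159
```

View pics/w7.png

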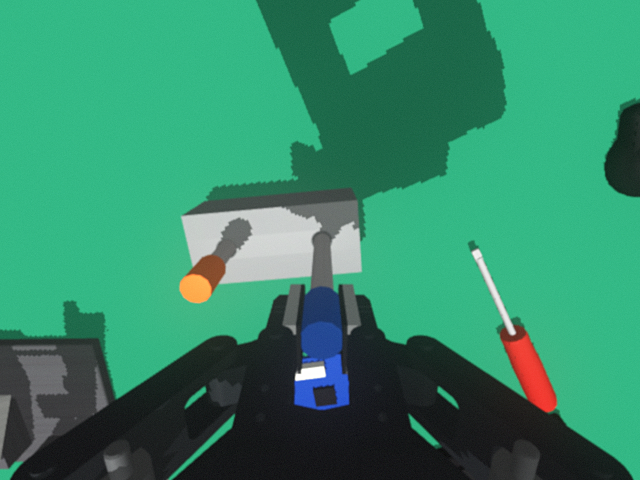

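>>> play_rows(targets="0.006 0 0.0002 0 0.9; 0.012 0 0.0007 0 0.9; 0.018 0 0.0016 0 0.9; 0.025 0 0.003 0 0.9; 0.025 0 0.003 0 0.9")

```text
time_s: 6.6
position: [0.5141, 0.22, 0.1291]
tool_rot: [[-0.921, 0.39, -0.001], [0.39, 0.921, -0.0], [0.001, -0.0, -1.0]]
ft_force: [2.1, 0.3, -0.5]
grip_width: 0.0156
```

```bash
python3 - <<'E'
from h import *
go([.539,.210,.1345],157.14);d=shot('wrist','w8')
E
```

```text
t 6.6 pos [0.5141 0.22   0.1291] yaw 157.02 shift [-0.0269  0.0005 -0.0054] turn -0.0021 F [ 2.15  0.26 -0.49] w 0.0156
```

View pics/w8.png

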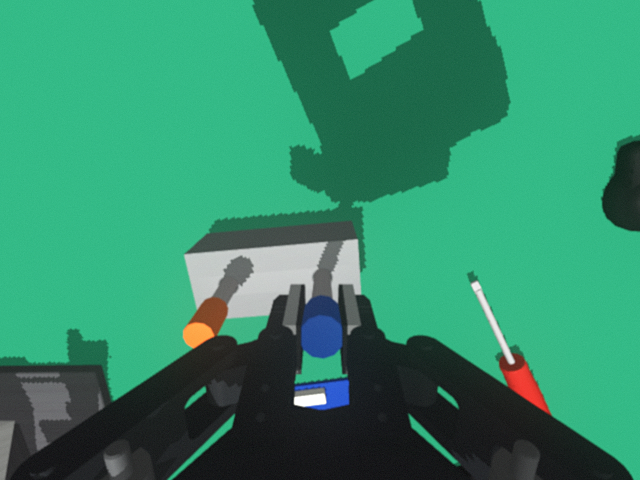

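>>> play_rows(targets="0.007 0 0.002 0 0.9; 0.014 0 0.0045 0 0.9; 0.021 0 0.0075 0 0.9; 0.028 0 0.0115 0 0.9; 0.033 0 0.014 0 0.9")

```text
time_s: 7.15
position: [0.4841, 0.2328, 0.1151]
tool_rot: [[-0.92, 0.391, 0.0], [0.391, 0.92, 0.0], [-0.0, 0.0, -1.0]]
ft_force: [2.7, 0.1, 1.6]
grip_width: 0.0161
```

```bash
python3 - <<'E'
from h import *
go([.539,.210,.1345],157.14);d=shot('wrist','w9');d=shot('scene','s9')
im=cv2.imread('pics/s9.png');p=proj(d,[.5,.22,.12]);print(p);u,v=map(int,p)
cv2.imwrite('pics/s9c.png',cv2.resize(im[v-75:v+75,u-100:u+100],None,fx=4,fy=4,interpolation=2))
E
```

```text
t 7.15 pos [0.4841 0.2328 0.1151] yaw 157.0 shift [-0.0595  0.0005 -0.0194] turn -0.0025 F [2.65 0.12 1.6 ] w 0.0161
(np.float64(384.5997314950553), np.float64(303.28979867137934))
```

View pics/w9.png

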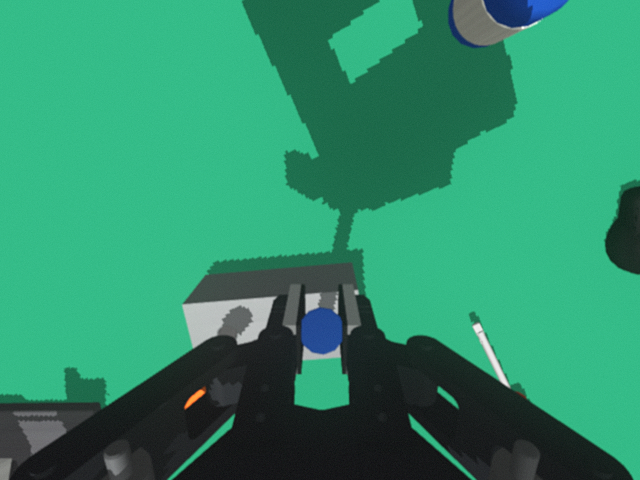

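View pics/s9c.png

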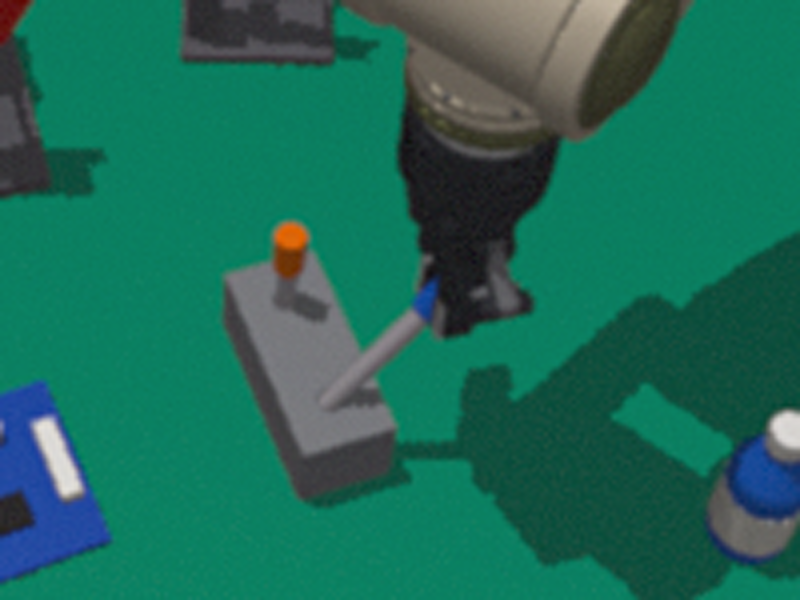

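>>> play_rows(targets="0.006 0 -0.01 0 0.9; 0.012 0 -0.02 0 0.9; 0.018 0 -0.035 0 0.9; 0.018 0 -0.055 0 0.9; 0.018 0 -0.07 0 0.9")

```text
time_s: 7.75
position: [0.4672, 0.2398, 0.187]
tool_rot: [[-0.92, 0.391, -0.0], [0.391, 0.92, 0.0], [0.0, 0.0, -1.0]]
ft_force: [0.3, 0.7, -0.6]
grip_width: 0.016
```

```bash
python3 - <<'E'
from h import *
go([.539,.210,.1345],157.14);d=shot('scene','s10')
pos=d['pos'];im=cv2.imread('pics/s10.png');p=proj(d,pos);print(p);u,v=map(int,p)
cv2.imwrite('pics/s10c.png',cv2.resize(im[v-75:v+75,u-100:u+100],None,fx=4,fy=4,interpolation=2));print(u-100,v-75)
E
```

```text
t 7.75 pos [0.4672 0.2398 0.187 ] yaw 157.0 shift [-0.0777  0.0006  0.0525] turn -0.0025 F [ 0.27  0.71 -0.64] w 0.016
(np.float64(406.4747383045435), np.float64(283.30249005733845))
306 208
```

View pics/s10c.png

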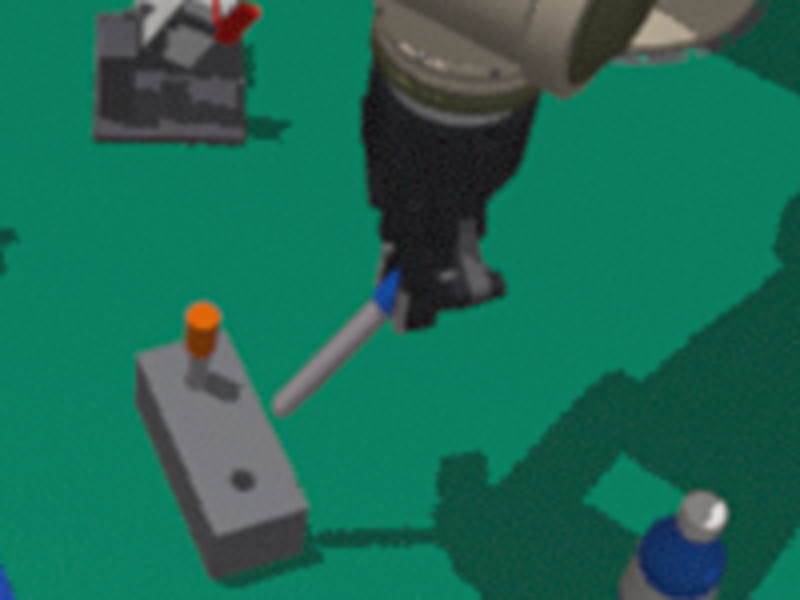

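```bash
cat >> h.py <<'E'
def onplane(d,u,v,p0,n):
    o,r=ray(d,u,v);return o+r*(np.dot(np.array(p0)-o,n)/np.dot(r,n))
E
python3 - <<'E'
from h import *
d=load('s10');R=d['rot'];g=d['pos']-.019*R[:,2]
for a in((282,408),(300,390),(340,350),(383,308)):
    p=onplane(d,306+a[0]/4,208+a[1]/4,g,R[:,1]);q=R.T@(p-g);print(p.round(4),'tool',q.round(4),np.degrees(np.arctan2(-q[0],q[2])).round(1),np.linalg.norm(q).round(4))
E
```

```text
[0.5194 0.2176 0.1088] tool [-0.0567 -0.      0.0971] 30.3 0.1125
[0.5114 0.221  0.123 ] tool [-0.048   0.      0.0829] 30.1 0.0958
[0.4941 0.2283 0.1536] tool [-0.0292  0.      0.0524] 29.2 0.06
[0.4762 0.236  0.1843] tool [-0.0098 -0.      0.0217] 24.2 0.0238
```

```bash
python3 - <<'E'
from h import *
go([.46,-.125,.27],157.14)
E
```

```text
t 7.8 pos [0.4682 0.24   0.1891] yaw 156.99 shift [-0.1353 -0.339  -0.0813] turn -0.0026 F [0.71 0.82 1.75] w 0.016
```

>>> play_rows(targets="-0.01 -0.02 -0.03 0 0.9; -0.02 -0.045 -0.06 0 0.9; -0.03 -0.075 -0.08 0 0.9; -0.042 -0.105 -0.08 0 0.9; -0.055 -0.138 -0.08 0 0.9")

```text
time_s: 8.3
position: [0.4639, 0.0903, 0.2658]
tool_rot: [[-0.921, 0.39, 0.0], [0.39, 0.921, 0.0], [-0.0, 0.0, -1.0]]
ft_force: [0.3, 0.9, -1.0]
grip_width: 0.0161
```

>>> play_rows(targets="-0.013 -0.034 0 0 0.9; -0.027 -0.068 0 0 0.9; -0.041 -0.102 0 0 0.9; -0.055 -0.137 0 0 0.9; -0.068 -0.17 0 0 0.9")

```text
time_s: 8.8
position: [0.46, -0.0931, 0.2652]
tool_rot: [[-0.92, 0.391, -0.001], [0.391, 0.92, 0.001], [0.001, 0.0, -1.0]]
ft_force: [0.5, 0.6, -0.6]
grip_width: 0.016
```

>>> play_rows(targets="-0.008 -0.02 0 0 0.9; -0.013 -0.031 0 0 0.9; -0.013 -0.031 0 0 0.9")

```text
time_s: 9.1
position: [0.4605, -0.1262, 0.2651]
tool_rot: [[-0.92, 0.393, -0.001], [0.393, 0.92, 0.001], [0.001, 0.0, -1.0]]
ft_force: [0.4, 0.7, -1.2]
grip_width: 0.0158
```

```bash
python3 - <<'E'
from h import *
go([.4926,-.1379,.21],157.14);d=shot('wrist','w11')
E
```

```text
t 9.1 pos [ 0.4605 -0.1262  0.2651] yaw 156.89 shift [-0.0342  0.0018  0.0551] turn -0.0044 F [ 0.37  0.68 -1.2 ] w 0.0158
```

View pics/w11.png

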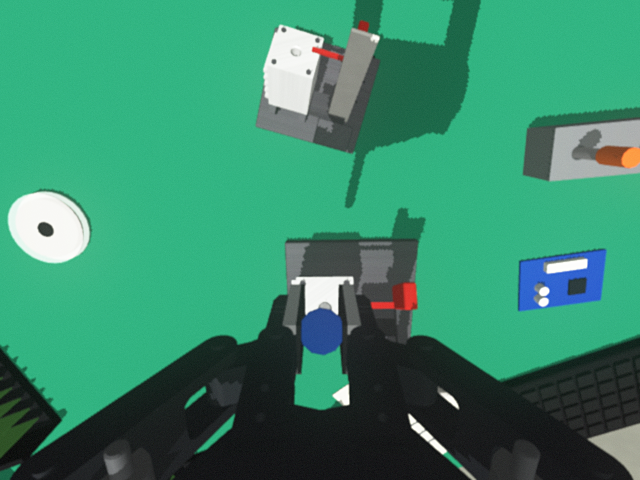

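```bash
python3 - <<'E'
from h import *
d=load('w11');im=cv2.imread('pics/w11.png')
cv2.imwrite('pics/w11c.png',cv2.resize(im[260:360,270:430],None,fx=5,fy=5,interpolation=2))
print(proj(d,[.554,-.164,.105]),pt(d,325,307,.105))
E
```

```text
(np.float64(324.6828340709278), np.float64(308.7159993244903)) [ 0.55226338 -0.16290756  0.105     ]
```

View pics/w11c.png

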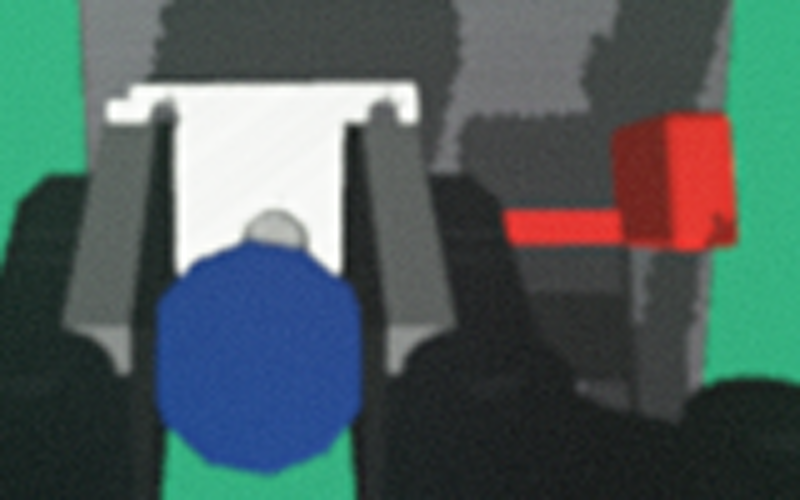

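```bash
python3 - <<'E'
from h import *
go([.4931,-.1371,.205],157.14)
E
```

```text
t 9.15 pos [ 0.4605 -0.1252  0.2652] yaw 156.94 shift [-0.0347  0.0018  0.0601] turn -0.0034 F [-0.17 -0.16 -1.65] w 0.0158
```

>>> play_rows(targets="-0.017 0.001 0.01 0 0.9; -0.0347 0.0018 0.02 0 0.9; -0.0347 0.0018 0.04 0 0.9; -0.0347 0.0018 0.06 0 0.9; -0.0347 0.0018 0.06 0 0.9")

```text
time_s: 9.65
position: [0.4924, -0.1356, 0.2032]
tool_rot: [[-0.921, 0.39, -0.005], [0.39, 0.921, 0.003], [0.005, 0.001, -1.0]]
ft_force: [-0.1, 0.3, -0.4]
grip_width: 0.0159
```

```bash
python3 - <<'E'
from h import *
go([.4931,-.1371,.205],157.14);d=shot('wrist','w12');
im=cv2.imread('pics/w12.png');cv2.imwrite('pics/w12c.png',cv2.resize(im[240:360,240:440],None,fx=4,fy=4,interpolation=2))
d=shot('scene','s12');u,v=map(int,proj(d,[.5545,-.163,.12]));print(u,v)
im=cv2.imread('pics/s12.png');cv2.imwrite('pics/s12c.png',cv2.resize(im[v-50:v+40,u-60:u+60],None,fx=6,fy=6,interpolation=2))
E
```

```text
t 9.65 pos [ 0.4924 -0.1356  0.2032] yaw 157.07 shift [-0.0012 -0.0011 -0.0018] turn -0.0012 F [-0.14  0.3  -0.42] w 0.0159
267 211
```

View pics/w12c.png

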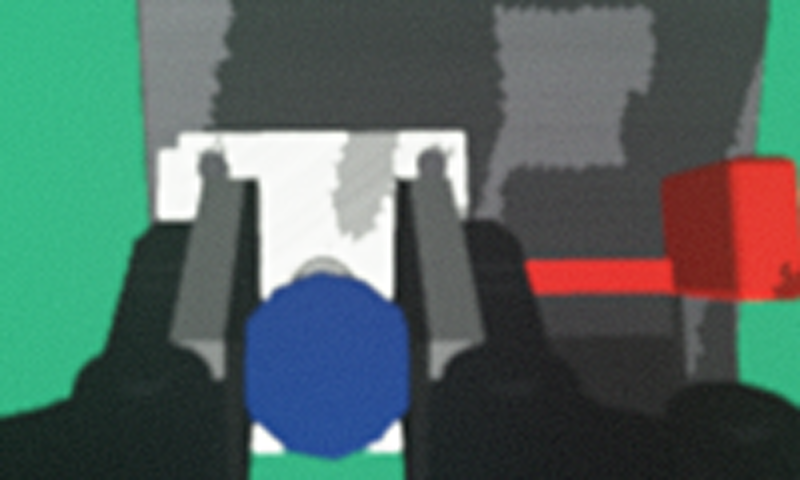

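View pics/s12c.png

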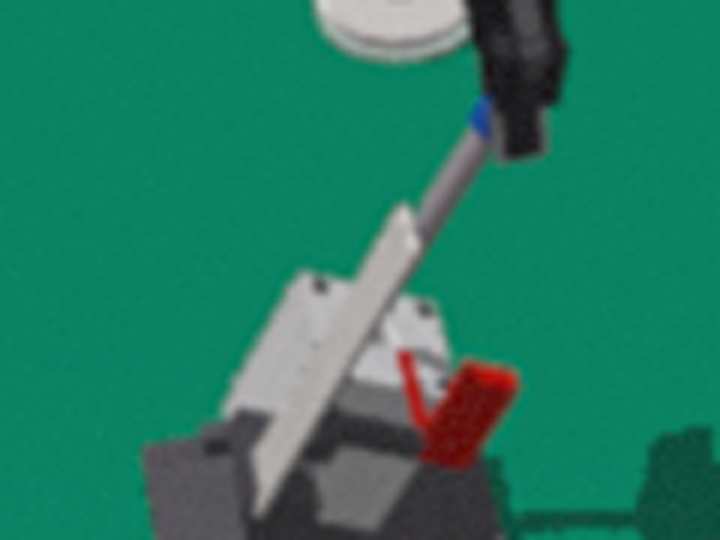

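```bash
python3 - <<'E'
from h import *
d=load('w12');R=d['rot'];p0=d['pos']
f=lambda a,b:(240+a/4,240+b/4)
for nm,a,z in(('bore',(323,285),.105),('holeL',(212,162),.093),('holeR',(432,162),.093)):
    p=pt(d,*f(*a),z);print(nm,p,R.T@(p-p0))
for a in((328,370),):
    p=pt(d,*f(*a),p0[2]+.03);print('head',R.T@(p-p0))
# pads tips inner corners, tool z=0
for a in((212,345),(440,345)):
    p=pt(d,*f(*a),p0[2]+.019);print('pad',R.T@(p-p0))
E
```

```text
bore [ 0.55247945 -0.16320269  0.105     ] [-0.06662431 -0.00213644  0.09786873]
holeL [ 0.52274922 -0.17609497  0.093     ] [-0.04433067 -0.02560237  0.10997005]
holeR [ 0.54087318 -0.13327923  0.093     ] [-0.04434239  0.02089133  0.1100078 ]
head [ 0.00071203 -0.00145491 -0.02999779]
pad [-0.00365298 -0.01407977 -0.01903143]
pad [-0.00366344  0.01079478 -0.01901126]
```

>>> play_rows(targets="-0.0025 0 0.0043 0 0.9; -0.005 0 0.0087 0 0.9; -0.0075 -0.0003 0.013 0 0.9; -0.0095 -0.0003 0.0165 0 0.9; -0.0095 -0.0003 0.0165 0 0.9")

```text
time_s: 10.25
position: [0.5021, -0.1416, 0.1882]
tool_rot: [[-0.92, 0.391, -0.001], [0.391, 0.92, 0.0], [0.001, 0.0, -1.0]]
ft_force: [-0.9, 0.2, -1.6]
grip_width: 0.0159
```

```bash
python3 - <<'E'
from h import *
go([.4931,-.1371,.205],157.14);d=shot('top','t13');
u,v=map(int,proj(d,[.55,-.163,.12]));print(u,v)
im=cv2.imread('pics/t13.png');cv2.imwrite('pics/t13c.png',cv2.resize(im[v-40:v+40,u-50:u+50],None,fx=6,fy=6,interpolation=2))
d=shot('scene','s13');u,v=map(int,proj(d,[.5545,-.163,.12]))
im=cv2.imread('pics/s13.png');cv2.imwrite('pics/s13c.png',cv2.resize(im[v-40:v+40,u-50:u+50],None,fx=7,fy=7,interpolation=2))
E
```

```text
t 10.25 pos [ 0.5021 -0.1416  0.1882] yaw 156.97 shift [ 0.01    0.0007 -0.0168] turn -0.0029 F [-0.89  0.24 -1.56] w 0.0159
378 230
```

View pics/t13c.png

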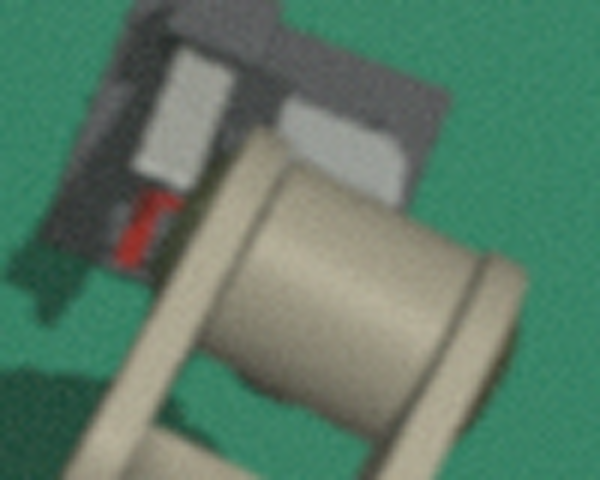

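View pics/s13c.png

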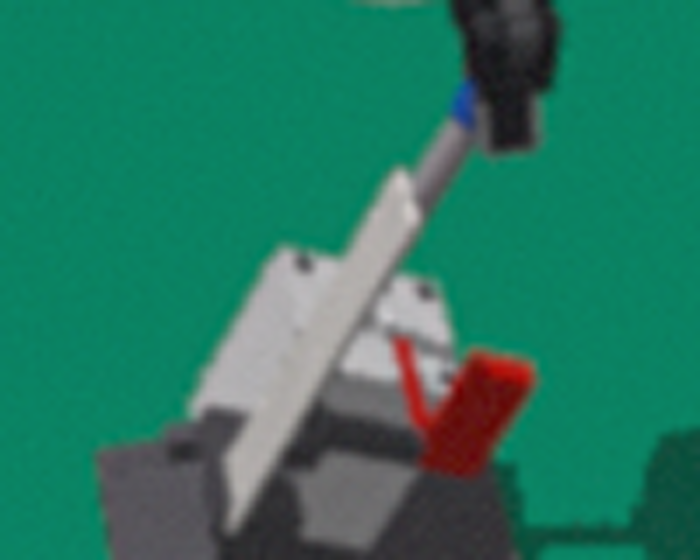

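>>> play_rows(targets="-0.001 0 0.0017 0 0.9; -0.002 0 0.0035 0 0.9; -0.003 0 0.0052 0 0.9; -0.003 0 0.0052 0 0.9")

```text
time_s: 10.75
position: [0.5043, -0.1425, 0.1847]
tool_rot: [[-0.92, 0.391, -0.0], [0.391, 0.92, -0.0], [0.0, -0.0, -1.0]]
ft_force: [-5.8, 2.0, 10.6]
grip_width: 0.0162
```

>>> play_rows(targets="-0.001 0 0.0017 0 0.9; -0.002 0 0.0035 0 0.9; -0.002 0 0.0035 0 0.9")

```text
time_s: 11.05
position: [0.5056, -0.143, 0.1827]
tool_rot: [[-0.92, 0.391, -0.0], [0.391, 0.92, -0.001], [0.0, -0.001, -1.0]]
ft_force: [-14.0, 5.8, 24.8]
grip_width: 0.0158
```

```bash
python3 - <<'E'
from h import *
go([.4931,-.1371,.205],157.14);d=shot('wrist','w14');
im=cv2.imread('pics/w14.png');cv2.imwrite('pics/w14c.png',cv2.resize(im[240:390,240:440],None,fx=4,fy=4,interpolation=2))
E
```

```text
t 11.05 pos [ 0.5056 -0.143   0.1827] yaw 157.0 shift [ 0.0138  0.0006 -0.0223] turn -0.0025 F [-14.02   5.81  24.77] w 0.0158
```

View pics/w14c.png

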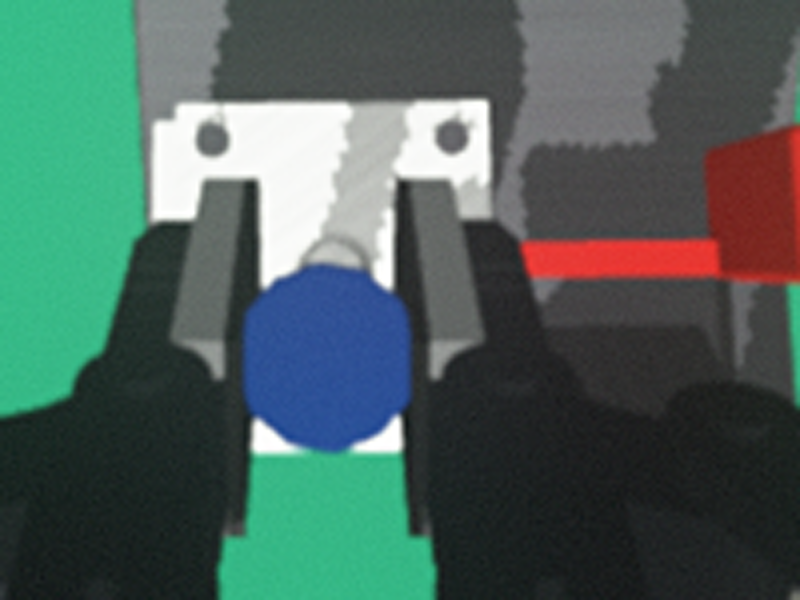

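```bash
python3 - <<'E'
from h import *
d=load('w14');R=d['rot'];p0=d['pos']
f=lambda a,b:(240+a/4,240+b/4)
for nm,a,z in(('bore',(337,271),.105),('holeL',(212,138),.0925),('holeR',(452,137),.0925)):
    p=pt(d,*f(*a),z);print(nm,p,R.T@(p-p0))
p=pt(d,*f(328,358),p0[2]+.03);print('head',R.T@(p-p0))
E
```

```text
bore [ 0.55311535 -0.16269976  0.105     ] [-0.05146655  0.00055068  0.07772462]
holeL [ 0.52356784 -0.17642074  0.0925    ] [-0.02963098 -0.0236152   0.09024616]
holeR [ 0.54150984 -0.13355149  0.0925    ] [-0.02939531  0.02285663  0.0902092 ]
head [ 0.00210578 -0.00145682 -0.02999863]
```

>>> play_rows(targets="0.0015 0 -0.0026 0 0.9; 0.003 0 -0.0052 0 0.9; 0.003 0 -0.0052 0 0.9")

```text
time_s: 11.4
position: [0.5038, -0.1423, 0.1854]
tool_rot: [[-0.92, 0.391, 0.0], [0.391, 0.92, -0.0], [-0.0, -0.0, -1.0]]
ft_force: [0.2, -0.1, -1.6]
grip_width: 0.0159
```

```bash
python3 - <<'E'
from h import *
go([.4931,-.1371,.205],157.14);d=shot('wrist','w15');
im=cv2.imread('pics/w15.png');cv2.imwrite('pics/w15c.png',cv2.resize(im[280:340,290:360],None,fx=10,fy=10,interpolation=2))
E
```

```text
t 11.4 pos [ 0.5038 -0.1423  0.1854] yaw 156.98 shift [ 0.0119  0.0006 -0.0196] turn -0.0028 F [ 0.22 -0.08 -1.57] w 0.0159
```

View pics/w15c.png

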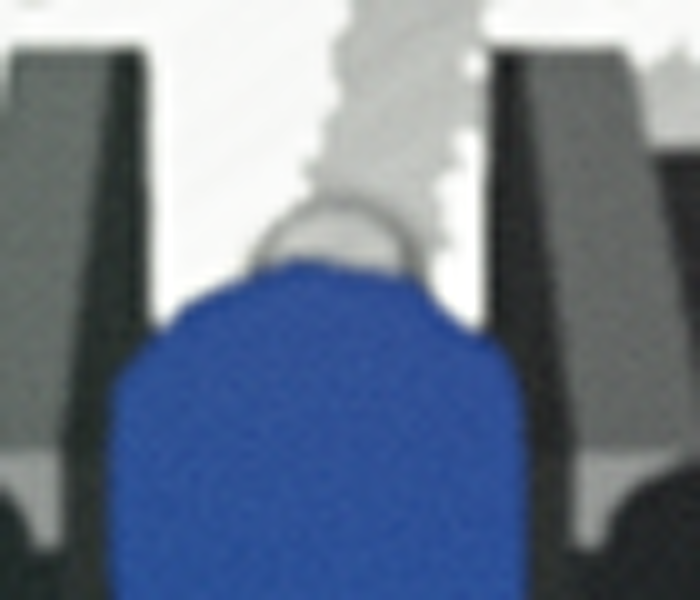

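>>> play_rows(targets="0.001 0 -0.0017 0 0.9; 0.0045 0.0016 0.0003 0 0.9; 0.0045 0.0016 0.0003 0 0.9; 0.0035 0.0016 0.002 0 0.9; 0.0025 0.0016 0.0038 0 0.9")

```text
time_s: 11.95
position: [0.5023, -0.1399, 0.1814]
tool_rot: [[-0.92, 0.391, 0.0], [0.391, 0.92, -0.0], [-0.0, -0.0, -1.0]]
ft_force: [0.7, 0.4, -1.2]
grip_width: 0.0157
```

>>> play_rows(targets="-0.001 0 0.0017 0 0.9; -0.0015 0 0.0026 0 0.9; -0.0015 0 0.0026 0 0.9")

```text
time_s: 12.25
position: [0.5028, -0.1401, 0.1805]
tool_rot: [[-0.92, 0.391, -0.001], [0.391, 0.92, -0.0], [0.001, -0.001, -1.0]]
ft_force: [-10.2, 4.6, 16.3]
grip_width: 0.0159
```

>>> play_rows(targets="0.003 0 -0.005 0 0.9; 0.01 0 -0.0173 0 0.9; 0.02 0 -0.0346 0 0.9; 0.028 0 -0.048 0 0.9; 0.028 0 -0.048 0 0.9")

```text
time_s: 12.75
position: [0.4777, -0.1295, 0.2291]
tool_rot: [[-0.92, 0.391, 0.003], [0.391, 0.92, -0.002], [-0.004, -0.0, -1.0]]
ft_force: [-0.5, 0.6, -0.9]
grip_width: 0.016
```

>>> play_rows(targets="0.01 0 -0.017 0 0.9; 0.01 0 -0.017 0 0.9;  0.01 0 -0.017 0 0.9")

```text
time_s: 13.05
position: [0.4687, -0.1257, 0.2434]
tool_rot: [[-0.92, 0.391, 0.0], [0.391, 0.92, 0.0], [-0.0, 0.0, -1.0]]
ft_force: [-0.1, -0.3, -2.1]
grip_width: 0.0154
```

```bash
python3 - <<'E'
from h import *
go([.4931,-.1371,.205],157.14);d=shot('wrist','w16');
im=cv2.imread('pics/w16.png');cv2.imwrite('pics/w16c.png',cv2.resize(im[240:390,240:440],None,fx=4,fy=4,interpolation=2))
d=shot('scene','s16');u,v=map(int,proj(d,d['pos']));print(u-50,v-30)
im=cv2.imread('pics/s16.png');cv2.imwrite('pics/s16c.png',cv2.resize(im[v-30:v+45,u-50:u+50],None,fx=8,fy=8,interpolation=2))
E
```

```text
t 13.05 pos [ 0.4687 -0.1257  0.2434] yaw 156.97 shift [-0.0269 -0.001   0.0384] turn -0.0029 F [-0.14 -0.25 -2.11] w 0.0154
252 138
```

View pics/w16c.png

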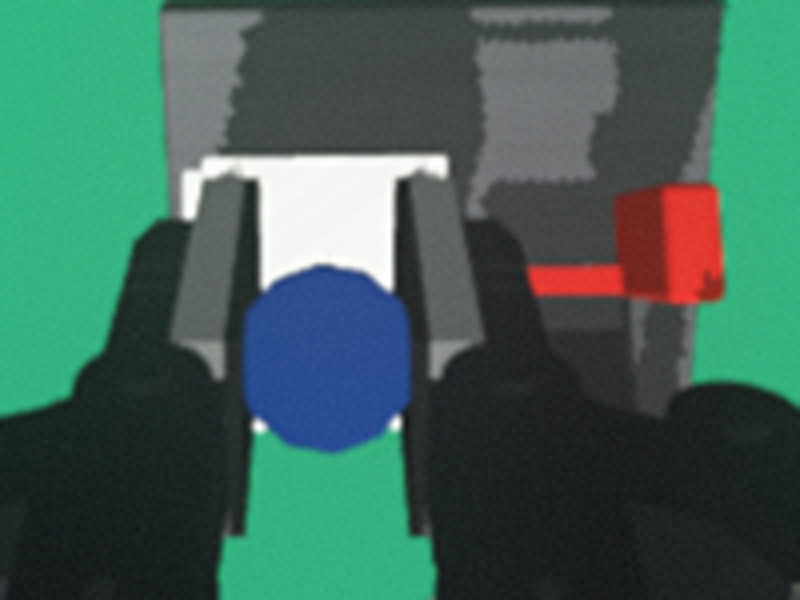

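View pics/s16c.png

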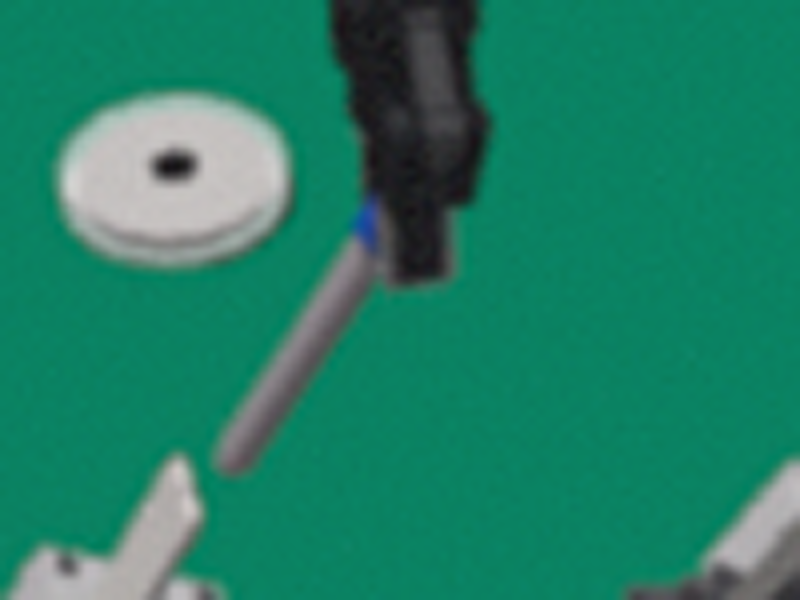

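```bash
cat > rodm.py <<'E'
from h import *
def rodm(f,u0,v0,u1,v1):
    d=load(f);R=d['rot'];g=d['pos']-.019*R[:,2]
    hsv=cv2.cvtColor(d['pixels'],cv2.COLOR_RGB2HSV);m=(hsv[...,1]<75)
    k=np.zeros_like(m);k[v0:v1,u0:u1]=1;m&=k
    n,l,st,c=cv2.connectedComponentsWithStats(m.astype(np.uint8),connectivity=4)
    i=1+np.argmax(st[1:,4]);print('comp',st[i]);v,u=np.nonzero(l==i)
    Q=np.array([R.T@(onplane(d,a,b,g,R[:,1])-g) for a,b in zip(u,v)])[:,[0,2]]
    c=Q.mean(0);w=np.linalg.svd(Q-c)[2][0];w*=np.sign(w[1]);t=(Q-c)@w
    print('tilt',np.degrees(np.arctan2(-w[0],w[1])),'tmin/max pts',(c+w*t.min()).round(4),(c+w*t.max()).round(4),'wid',np.ptp((Q-c)@[w[1],-w[0]]))
    e=c+w*t.max(); print('foot from TCP',e-[0,.019], 'dist of axis line from grasp',(-c)@[w[1],-w[0]], 'along',e@w)
E
python3 - <<'E'
from rodm import *
rodm('s10',370,283,404,314)
rodm('s16',276,166,299,199)
E
```

```text
comp [374 283  29  29 217]
tilt 29.622784919509954 tmin/max pts [-0.0124  0.0157] [-0.0602  0.0997] wid 0.02009440446282077
foot from TCP [-0.06016543  0.08070111] dist of axis line from grasp 0.0030206939065813426 along 0.11640904921952248
comp [279 168  20  29 153]
tilt 31.19689029829962 tmin/max pts [-0.0115  0.0166] [-0.059  0.095] wid 0.013460727774672906
foot from TCP [-0.05896614  0.07596314] dist of axis line from grasp 0.001250126206009481 along 0.1117740600760429
```

```bash
python3 - <<'E'
from h import *
a=cv2.imread('pics/scene0.png')[190:250,235:315];cv2.imwrite('pics/sz.png',cv2.resize(a,None,fx=10,fy=10,interpolation=cv2.INTER_CUBIC))
b=cv2.imread('pics/w3.png')[95:175,270:430];cv2.imwrite('pics/wz.png',cv2.resize(b,None,fx=5,fy=5,interpolation=cv2.INTER_CUBIC))
E
```

```text
(no output)
```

View pics/sz.png

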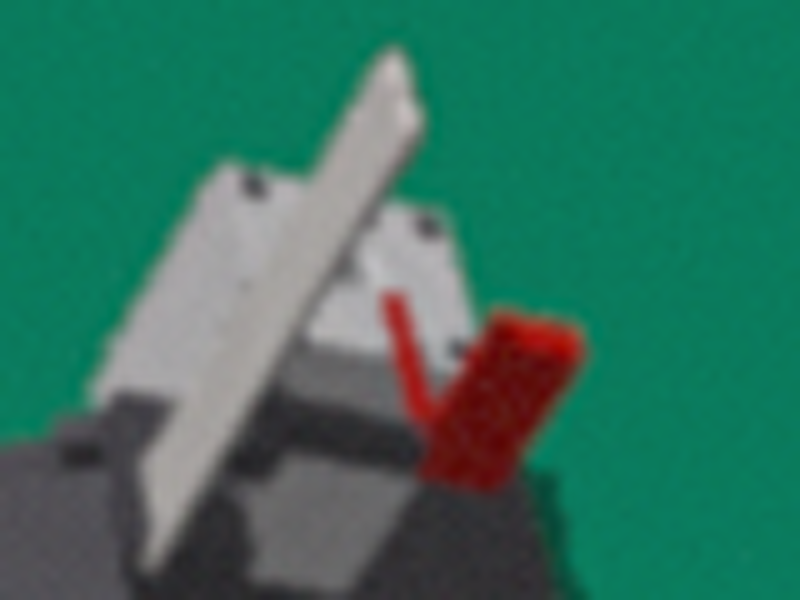

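View pics/wz.png

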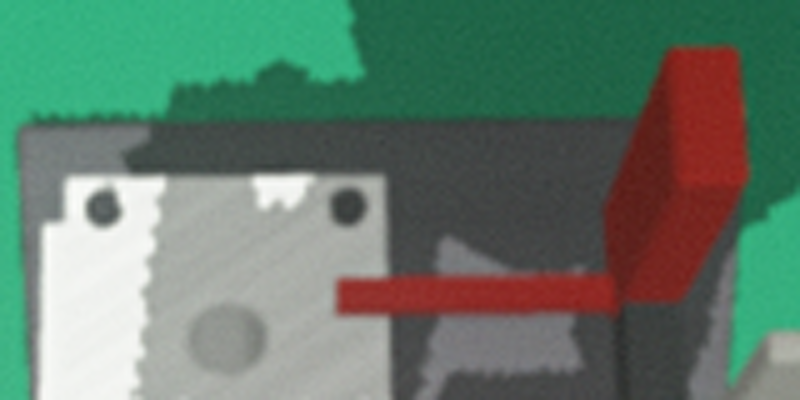

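```bash
cat > fit.py <<'E'
from h import *
from scipy.optimize import least_squares
def HR(yaw):
    a=np.radians(yaw);X=np.array([np.cos(a),np.sin(a),0]);Y=np.array([-np.sin(a),np.cos(a),0]);U=np.array([0,0,1.])
    c,s=np.cos(np.pi/6),.5
    return np.stack([c*X+s*U,Y,-s*X+c*U],1)
def feats(a,b,q): return dict(bl=(a,-b,0),fl=(-a,-b,0),fr=(-a,b,0),br=(a,b,0),bore=(0,0,0),tip=(-2,20,10+q),st=(56,75,117))
def run(f,obs,yaw=None):
    d=load(f)
    def res(p):
        B=[p[0],p[1],.105];F=feats(p[2],p[3],p[4]);R=HR(p[5] if yaw is None else yaw)
        r=[]
        for k,o in obs.items(): r+=list(np.array(proj(d,np.array(B)+R@np.array(F[k])/1000))-o)
        return np.array(r+[(p[2]-25)*.3,(p[3]-23)*.3,p[4]*.5])
    s=least_squares(res,[.554,-.164,25,23,0,-22.9]);print(f,s.x.round(4),'rms',np.sqrt(np.mean(s.fun**2)).round(2));print(s.fun.round(1))
if __name__=='__main__':
    so=dict(bl=(260.5,208.5),fl=(278,212.5),fr=(281,224.7),tip=(274.4,219.5),st=(275.7,198.))
    run('scene0',so,-22.86);run('scene0',so)
    wo=dict(fl=(290.6,136.6),fr=(339.4,136.2),bore=(315.4,163),tip=(337.9,154.2),bl=(289.7,187),br=(340.6,187))
    run('w3',wo,-22.86);run('w3',wo)
E
python3 fit.py
```

```text
scene0 [  0.5506  -0.1571  25.1401  22.4348  -0.1223 -22.9   ] rms 0.2
[-0.  -0.2 -0.  -0.1 -0.  -0.2 -0.  -0.1  0.1  0.6  0.  -0.2 -0.1]
scene0 [  0.5506  -0.1571  25.1421  22.4385  -0.1224 -22.8191] rms 0.2
[-0.  -0.2 -0.1 -0.1 -0.  -0.2 -0.  -0.1  0.1  0.6  0.  -0.2 -0.1]
w3 [  0.5524  -0.1631  25.1846  23.1002   0.5713 -22.9   ] rms 0.46
[ 0.3  0.1  0.4  0.5 -0.1 -1.4 -0.5  0.2  0.1  0.3 -0.1  0.3  0.1  0.
  0.3]
w3 [  0.5524  -0.1631  25.1852  23.1012   0.4652 -22.5632] rms 0.45
[ 0.1  0.3  0.3  0.4 -0.1 -1.4 -0.6  0.2  0.2  0.4  0.   0.2  0.1  0.
  0.2]
```

```bash
python3 - <<'E'
from fit import *
d=load('s16');R=HR(-22.86);B=np.array([.5506,-.1571,.105])
mv=np.array([.5027,-.1401,.1807])-d['pos'];print(mv)
for px in((281.1,196.1),(281.6,196.1),(281.1,195.6)):
    o,r=ray(d,*px);o=o+mv;n=R[:,2];p=o+r*np.dot(B-o,n)/np.dot(r,n);print(px,p,(R.T@(p-B)*1000).round(1))
# prediction of foot from kinematics in scene pix
for t in(29,31,33):
    a=np.radians(t);f=d['pos']+d['rot']@[-.11*np.sin(a),0,.11*np.cos(a)-.019];print(t,proj(d,f))
E
```

```text
[ 0.03399438 -0.01440231 -0.06236116]
(281.1, 196.1) [ 0.55689055 -0.15763707  0.10846705] [6.9 1.9 0. ]
(281.6, 196.1) [ 0.55550832 -0.15760095  0.1077236 ] [ 5.4  1.4 -0. ]
(281.1, 195.6) [ 0.55580987 -0.15932517  0.10827075] [ 6.5 -0.  -0. ]
29 (np.float64(282.2612706277862), np.float64(195.99774043568462))
31 (np.float64(280.8830996588109), np.float64(195.64407715663478))
33 (np.float64(279.5247929357131), np.float64(195.25060722660882))
```

>>> play_rows(targets="-0.008 -0.0005 0.015 0 0.9; -0.016 -0.0005 0.032 0 0.9; -0.024 -0.0005 0.049 0 0.9; -0.0297 -0.0005 0.0622 0 0.9; -0.0297 -0.0005 0.0622 0 0.9")

```text
time_s: 13.65
position: [0.4955, -0.1376, 0.1795]
tool_rot: [[-0.92, 0.391, -0.004], [0.391, 0.92, 0.002], [0.004, 0.0, -1.0]]
ft_force: [0.3, 0.5, -0.9]
grip_width: 0.016
```

>>> play_rows(targets="-0.001 0 0.0017 0 0.9; -0.002 0 0.0035 0 0.9; -0.003 0 0.0052 0 0.9; -0.0035 0 0.006 0 0.9")

```text
time_s: 14.05
position: [0.499, -0.1391, 0.176]
tool_rot: [[-0.92, 0.391, 0.001], [0.391, 0.92, -0.0], [-0.001, -0.0, -1.0]]
ft_force: [0.1, 1.4, -1.6]
grip_width: 0.0161
```

```bash
python3 - <<'E'
from h import *
go([.4977,-.1386,.1777],157.14);d=shot('wrist','w17');
im=cv2.imread('pics/w17.png');cv2.imwrite('pics/w17c.png',cv2.resize(im[240:390,240:440],None,fx=4,fy=4,interpolation=2))
E
```

```text
t 14.05 pos [ 0.499  -0.1391  0.176 ] yaw 156.98 shift [ 0.0014 -0.0001 -0.0017] turn -0.0028 F [ 0.08  1.41 -1.6 ] w 0.0161
```

View pics/w17c.png

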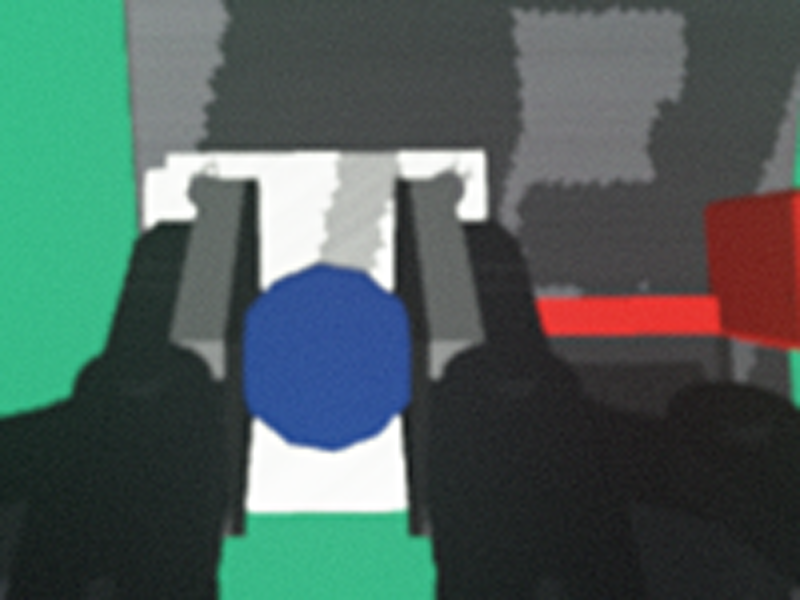

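>>> play_rows(targets="-0.001 0 0.0017 0 0.9; -0.002 0 0.0035 0 0.9; -0.003 0 0.0052 0 0.9; -0.003 0 0.0052 0 0.9")

```text
time_s: 14.5
position: [0.5017, -0.1403, 0.1702]
tool_rot: [[-0.92, 0.391, -0.0], [0.391, 0.92, 0.0], [0.0, 0.0, -1.0]]
ft_force: [0.0, 0.5, -1.0]
grip_width: 0.0157
```

>>> play_rows(targets="-0.001 0 0.0017 0 0.9; -0.002 0 0.0035 0 0.9; -0.003 0 0.0052 0 0.9; -0.004 0 0.0069 0 0.9; -0.004 0 0.0069 0 0.9")

```text
time_s: 15.0
position: [0.5054, -0.1418, 0.1633]
tool_rot: [[-0.92, 0.391, -0.0], [0.391, 0.92, 0.0], [0.0, 0.0, -1.0]]
ft_force: [0.1, -0.3, -1.7]
grip_width: 0.0155
```

>>> play_rows(targets="-0.001 0 0.0017 0 0.9; -0.002 0 0.0035 0 0.9; -0.003 0 0.0052 0 0.9; -0.003 0 0.0052 0 0.9")

```text
time_s: 15.4
position: [0.5081, -0.143, 0.1581]
tool_rot: [[-0.92, 0.391, -0.0], [0.391, 0.92, 0.0], [0.0, 0.0, -1.0]]
ft_force: [0.6, -0.1, -1.2]
grip_width: 0.0157
```

>>> play_rows(targets="-0.001 0 0.0017 0 0.9; -0.002 0 0.0035 0 0.9; -0.003 0 0.0052 0 0.9; -0.004 0 0.0069 0 0.9; -0.004 0 0.0069 0 0.9")

```text
time_s: 15.9
position: [0.5118, -0.1446, 0.1512]
tool_rot: [[-0.92, 0.391, -0.0], [0.391, 0.92, 0.0], [0.0, 0.0, -1.0]]
ft_force: [0.4, 0.4, -1.8]
grip_width: 0.0157
```

>>> play_rows(targets="-0.001 0 0.0017 0 0.9; -0.002 0 0.0035 0 0.9; -0.003 0 0.0052 0 0.9; -0.003 0 0.0052 0 0.9")

```text
time_s: 16.3
position: [0.5146, -0.1457, 0.146]
tool_rot: [[-0.92, 0.391, -0.0], [0.391, 0.92, 0.0], [0.0, 0.0, -1.0]]
ft_force: [-0.3, 0.2, -0.2]
grip_width: 0.0158
```

```bash
python3 - <<'E'
from h import *
go([.4977,-.1386,.1777],157.14);d=shot('wrist','w18');d=shot('scene','s18');u,v=map(int,proj(d,d['pos']))
im=cv2.imread('pics/s18.png');cv2.imwrite('pics/s18c.png',cv2.resize(im[v-40:v+50,u-60:u+60],None,fx=6,fy=6,interpolation=2))
E
```

```text
t 16.3 pos [ 0.5146 -0.1457  0.146 ] yaw 156.98 shift [ 0.0183 -0.0001 -0.0317] turn -0.0028 F [-0.34  0.22 -0.17] w 0.0158
```

View pics/s18c.png

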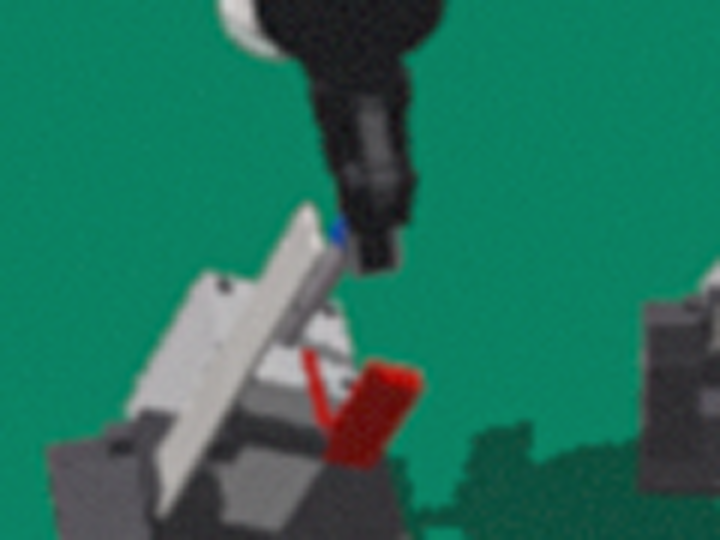

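View pics/w18.png

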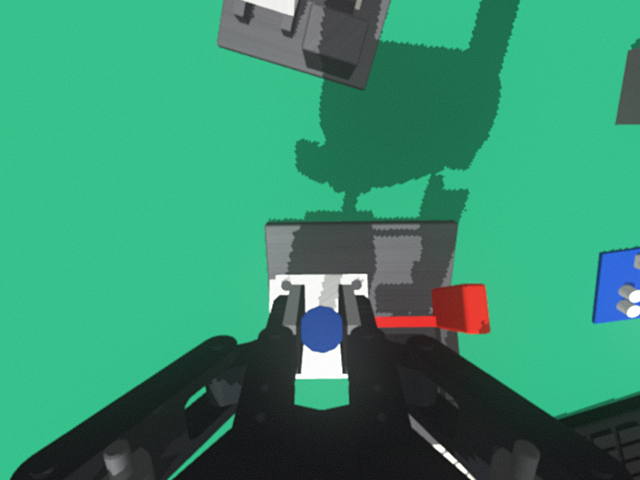

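>>> play_rows(targets="-0.001 0 0.0017 0 0.9; -0.002 0 0.0035 0 0.9; -0.003 0 0.0052 0 0.9; -0.003 0 0.0052 0 0.9")

```text
time_s: 16.8
position: [0.5174, -0.1469, 0.1408]
tool_rot: [[-0.92, 0.391, -0.0], [0.391, 0.92, 0.0], [0.0, 0.0, -1.0]]
ft_force: [-0.1, 1.0, -1.5]
grip_width: 0.0157
```

>>> play_rows(targets="-0.001 0 0.0017 0 0.9; -0.002 0 0.0035 0 0.9; -0.003 0 0.0052 0 0.9; -0.003 0 0.0052 0 0.9")

```text
time_s: 17.2
position: [0.5201, -0.1481, 0.1356]
tool_rot: [[-0.92, 0.391, -0.0], [0.391, 0.92, 0.0], [0.0, 0.0, -1.0]]
ft_force: [0.2, -0.3, -1.8]
grip_width: 0.0153
```

>>> play_rows(targets="-0.001 0 0.0017 0 0.9; -0.002 0 0.0035 0 0.9; -0.003 0 0.0052 0 0.9; -0.003 0 0.0052 0 0.9")

```text
time_s: 17.6
position: [0.5229, -0.1492, 0.1304]
tool_rot: [[-0.92, 0.391, -0.0], [0.391, 0.92, 0.0], [0.0, 0.0, -1.0]]
ft_force: [0.6, -0.0, -1.2]
grip_width: 0.0157
```

>>> play_rows(targets="-0.001 0 0.0017 0 0.9; -0.002 0 0.0035 0 0.9; -0.002 0 0.0035 0 0.9")

```text
time_s: 17.9
position: [0.5247, -0.15, 0.1269]
tool_rot: [[-0.92, 0.391, -0.0], [0.391, 0.92, 0.0], [0.0, 0.0, -1.0]]
ft_force: [-0.3, 0.3, -1.4]
grip_width: 0.016
```

>>> play_rows(targets="-0.001 0 0.0017 0 0.9; -0.0015 0 0.0026 0 0.9; -0.0015 0 0.0026 0 0.9")

```text
time_s: 18.2
position: [0.5255, -0.1503, 0.1259]
tool_rot: [[-0.92, 0.391, -0.001], [0.391, 0.92, -0.0], [0.001, -0.0, -1.0]]
ft_force: [-7.3, 3.1, 12.0]
grip_width: 0.0158
```

>>> play_rows(targets="-0.001 0 0.0017 0 0.9; -0.0015 0 0.0026 0 0.9; -0.0015 0 0.0026 0 0.9")

```text
time_s: 18.5
position: [0.5262, -0.1506, 0.1245]
tool_rot: [[-0.921, 0.391, -0.001], [0.391, 0.921, -0.0], [0.001, -0.001, -1.0]]
ft_force: [-16.7, 5.5, 25.5]
grip_width: 0.016
```

>>> play_rows(targets="0.0018 0 -0.003 0 0.9; 0.0018 0 -0.003 0 0.9; 0.0018 0 -0.003 0 0.45; 0.0018 0 -0.003 0 0.45; 0.0018 0 -0.003 0 0.45")

```text
time_s: 19.0
position: [0.5259, -0.1505, 0.1248]
tool_rot: [[-0.92, 0.391, -0.0], [0.391, 0.92, 0.0], [0.0, 0.0, -1.0]]
ft_force: [0.8, 0.3, -0.3]
grip_width: 0.047
```

>>> play_rows(targets="0 0 -0.01 0 0.45; 0 0 -0.03 0 0.45; 0 0 -0.06 0 0.45; 0 0 -0.1 0 0.45; -0.03 0 -0.135 0 0.45")

```text
time_s: 19.5
position: [0.5521, -0.1612, 0.2634]
tool_rot: [[-0.92, 0.391, 0.001], [0.391, 0.92, -0.0], [-0.001, -0.0, -1.0]]
ft_force: [1.0, -0.9, -0.5]
grip_width: 0.047
```

>>> play_rows(targets="-0.03 0 0 0 0.45; -0.06 0 0 0 0.45; -0.06 0 0 0 0.45; -0.06 0 0 0 0.45")

```text
time_s: 19.9
position: [0.6085, -0.1856, 0.2599]
tool_rot: [[-0.92, 0.391, -0.001], [0.391, 0.92, 0.0], [0.001, 0.0, -1.0]]
ft_force: [-0.6, 0.6, -0.3]
grip_width: 0.0469
```

```bash
python3 - <<'E'
from h import *
go([.4977,-.1386,.1777],157.14);d=shot('wrist','w19');d=shot('scene','s19');
im=cv2.imread('pics/s19.png');cv2.imwrite('pics/s19c.png',cv2.resize(im[180:250,235:315],None,fx=8,fy=8,interpolation=cv2.INTER_CUBIC))
E
```

```text
t 19.9 pos [ 0.6085 -0.1856  0.2599] yaw 156.98 shift [ 1.203e-01 -1.000e-04  8.230e-02] turn -0.0027 F [-0.63  0.64 -0.34] w 0.0469
```

View pics/s19c.png

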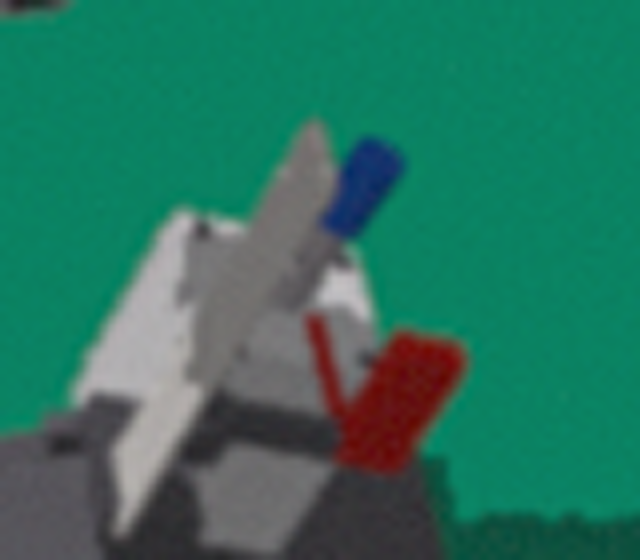

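View pics/w19.png

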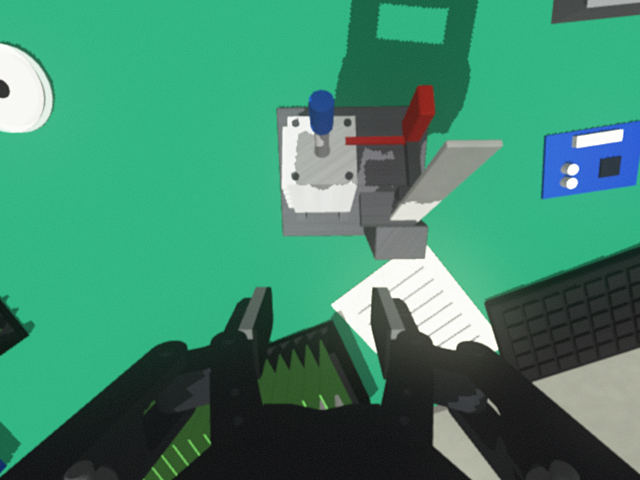

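```bash
python3 - <<'E'
from fit import *
d=load('s19');R=HR(-22.86);B=np.array([.5506,-.1571,.105])
for z in(61,65,70): print(z,[np.round((np.array(proj(d,B+R@np.array(p)/1000))-[235,180])*8) for p in((0,0,z),(9,0,z),(-9,0,z),(0,9,z),(0,-9,z),(0,0,z-30))])
d=load('w19');print(d['pos'])
im=cv2.imread('pics/w19.png');cv2.imwrite('pics/w19c.png',cv2.resize(im[80:160,270:450],None,fx=4.4,fy=4.4,interpolation=2))
E
```

```text
61 [array([369., 155.]), array([343., 149.]), array([395., 162.]), array([374., 175.]), array([364., 136.]), array([327., 223.])]
65 [array([375., 146.]), array([349., 140.]), array([400., 153.]), array([380., 166.]), array([370., 127.]), array([333., 214.])]
70 [array([382., 135.]), array([356., 128.]), array([408., 141.]), array([387., 154.]), array([377., 115.]), array([340., 203.])]
[ 0.60850334 -0.18559108  0.25992981]
```

View pics/w19c.png

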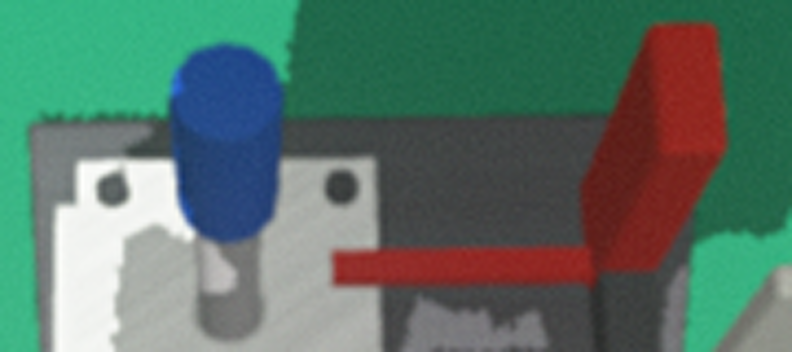

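```bash
cat > fit2.py <<'E'
from fit import *
def solve(f,obs,top,yaw=-22.86,shoulder=None):
    d=load(f)
    def res(p,full=True):
        B=np.array([p[0],p[1],.105]);F=feats(p[2],p[3],p[4]);R=HR(yaw);r=[]
        for k,o in obs.items(): r+=list(np.array(proj(d,B+R@np.array(F[k])/1000))-o)
        r+=list(np.array(proj(d,B+R@np.array([p[6],0,p[5]])/1000))-top)
        return np.array(r+[(p[2]-25.1),(p[3]-23),(p[6]+.8)*1.0])
    s=least_squares(res,[.554,-.164,25,23,0,65,0]);J=s.jac;print(f,'B',s.x[:2].round(4),'a,b',s.x[2:4].round(1),'q',s.x[4].round(2),'ztop',s.x[5].round(2),'lean',s.x[6].round(2));print(s.fun.round(1), 'sd(1px)',np.sqrt(np.diag(np.linalg.inv(J.T@J)))[4:6].round(2))
if __name__=='__main__':
    solve('w19',dict(fl=(295.5,123.2),fr=(347.7,122.5),tip=(345.9,140.9),bl=(295,176),br=(349,176)),(321.6,101.1))
    solve('s19',dict(bl=(260.5,208.5),fl=(278,212.5),fr=(281,224.7),tip=(274.4,219.5),st=(275.7,198.)),(283.0,198.8))
E
python3 fit2.py
```

```text
w19 B [ 0.5521 -0.163 ] a,b [25.1 23.2] q 0.74 ztop 68.22 lean -0.8
[ 0.2 -0.3  0.1  0.3 -0.4 -0.1 -0.1  0.1 -0.1 -0.1  0.3  0.   0.   0.2
 -0. ] sd(1px) [1.94 2.  ]
s19 B [ 0.5505 -0.1567] a,b [25.1 22.9] q -0.44 ztop 65.09 lean -1.06
[ 0.1 -0.3  0.  -0.2  0.1  0.   0.1  0.   0.3  0.7 -0.6 -0.4 -0.  -0.1
 -0.3] sd(1px) [3.48 3.31]
```

```bash
cat >> h.py <<'E'
B0=np.array([.5492,-.1602,.105]); XA=np.array([.9215,-.3885,0]);YA=np.array([.3885,.9215,0])
def hv(h,y,v): return B0+h*XA+y*YA+np.array([0,0,v])
E
python3 - <<'E'
from h import *
print(hv(-.052,.075,.013));go(hv(-.052,.075,.155),157.14)
E
```

```text
[ 0.5304195 -0.0708855  0.118    ]
t 20.0 pos [ 0.608  -0.1853  0.2605] yaw 156.98 shift [0.1161 0.075  0.0005] turn -0.0027 F [ 0.02 -0.49  0.03] w 0.0472
```

>>> play_rows(targets="0.02 0 -0.02 0 0.45; 0.05 0.02 -0.025 0 0.45; 0.08 0.045 -0.025 0 0.45; 0.11 0.07 -0.02 0 0.45; 0.116 0.075 0 0 0.45")

```text
time_s: 20.5
position: [0.5295, -0.0682, 0.2628]
tool_rot: [[-0.921, 0.389, 0.005], [0.389, 0.921, -0.001], [-0.005, 0.001, -1.0]]
ft_force: [-0.3, -0.2, -0.3]
grip_width: 0.0468
```

>>> play_rows(targets="0 0 0 0 0.45; 0 0 0 0 0.45")

```text
time_s: 20.7
position: [0.531, -0.0715, 0.2608]
tool_rot: [[-0.92, 0.391, 0.001], [0.391, 0.92, -0.0], [-0.001, -0.0, -1.0]]
ft_force: [-0.1, -0.5, -0.1]
grip_width: 0.0465
```

```bash
python3 - <<'E'
from h import *
go(hv(-.052,.075,.013),157.14);d=shot('wrist','w20')
E
```

```text
t 20.7 pos [ 0.531  -0.0715  0.2608] yaw 156.98 shift [0.0009 0.0003 0.1428] turn -0.0028 F [-0.11 -0.5  -0.06] w 0.0465
```

View pics/w20.png

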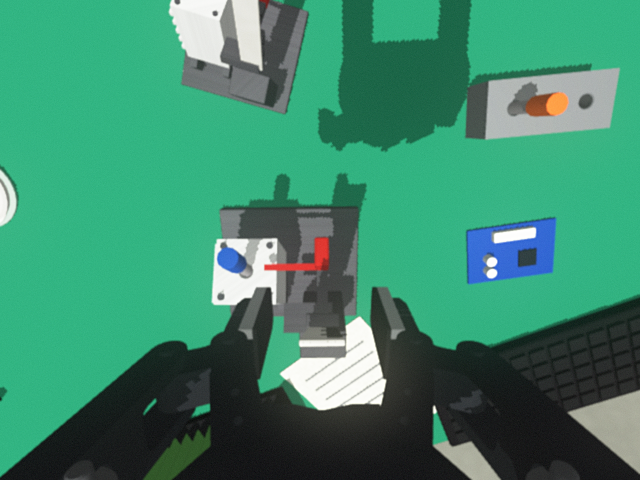

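>>> play_rows(targets="0.001 0 0.03 0 0.45; 0.001 0 0.06 0 0.45; 0.001 0 0.085 0 0.45; 0.001 0 0.1 0 0.45; 0.001 0 0.1 0 0.45")

```text
time_s: 21.25
position: [0.53, -0.0716, 0.1587]
tool_rot: [[-0.92, 0.392, -0.003], [0.392, 0.92, 0.001], [0.003, -0.0, -1.0]]
ft_force: [-0.4, -0.4, -0.3]
grip_width: 0.0473
```

```bash
python3 - <<'E'
from h import *
go(hv(-.052,.075,.013),157.14);d=shot('wrist','w21');d=shot('scene','s21');u,v=map(int,proj(d,d['pos']))
im=cv2.imread('pics/s21.png');cv2.imwrite('pics/s21c.png',cv2.resize(im[v-60:v+40,u-65:u+65],None,fx=6,fy=6,interpolation=2))
E
```

```text
t 21.25 pos [ 0.53   -0.0716  0.1587] yaw 156.91 shift [-0.0002  0.0008  0.0407] turn -0.004 F [-0.4  -0.43 -0.31] w 0.0473
```

View pics/w21.png

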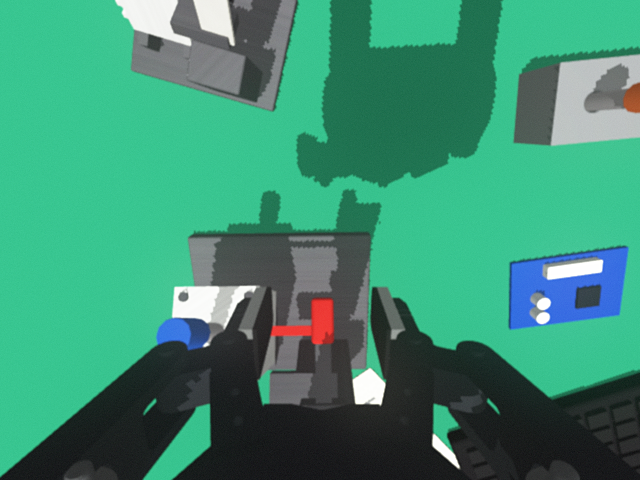

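View pics/s21c.png

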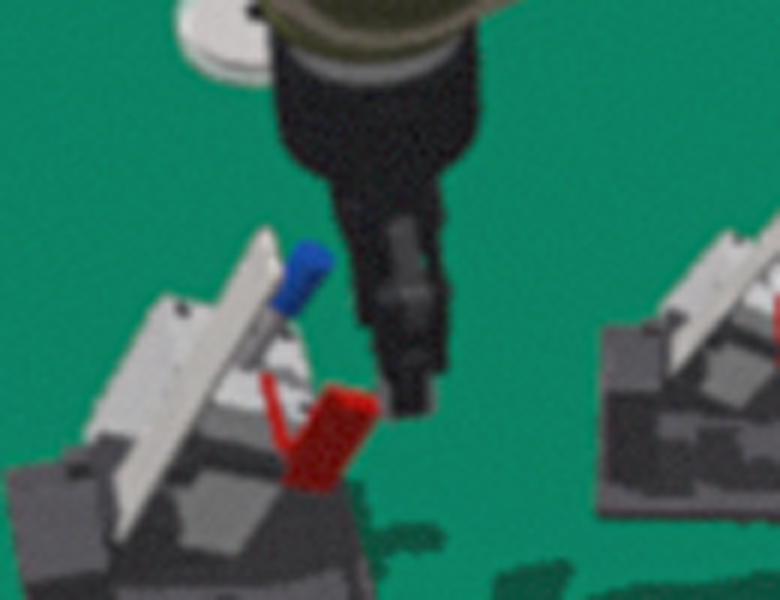

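>>> play_rows(targets="0 0.0005 0.01 0 0.45; 0 0.0005 0.02 0 0.45; 0 0.0005 0.03 0 0.45; 0 0.0005 0.041 0 0.45; 0 0.0005 0.041 0 0.45")

```text
time_s: 21.85
position: [0.5297, -0.0702, 0.1173]
tool_rot: [[-0.92, 0.391, -0.003], [0.391, 0.92, 0.001], [0.003, -0.0, -1.0]]
ft_force: [-0.0, -0.1, -0.4]
grip_width: 0.0473
```

>>> play_rows(targets="-0.0025 0 0 0 0.45; -0.005 0 0 0 0.45; -0.005 0 0 0 0.45")

```text
time_s: 22.15
position: [0.5357, -0.0727, 0.1194]
tool_rot: [[-0.92, 0.391, 0.001], [0.391, 0.92, -0.0], [-0.001, 0.0, -1.0]]
ft_force: [0.0, -0.1, 0.3]
grip_width: 0.0471
```

```bash
python3 - <<'E'
from h import *
go(hv(-.047,.075,.013),157.14);d=shot('wrist','w22');d=shot('scene','s22');u,v=map(int,proj(d,d['pos']))
im=cv2.imread('pics/s22.png');cv2.imwrite('pics/s22c.png',cv2.resize(im[v-60:v+40,u-65:u+65],None,fx=6,fy=6,interpolation=2))
E
```

```text
t 22.15 pos [ 0.5357 -0.0727  0.1194] yaw 156.98 shift [ 0.0005 -0.0004  0.0014] turn -0.0029 F [ 0.04 -0.06  0.3 ] w 0.0471
```

View pics/w22.png

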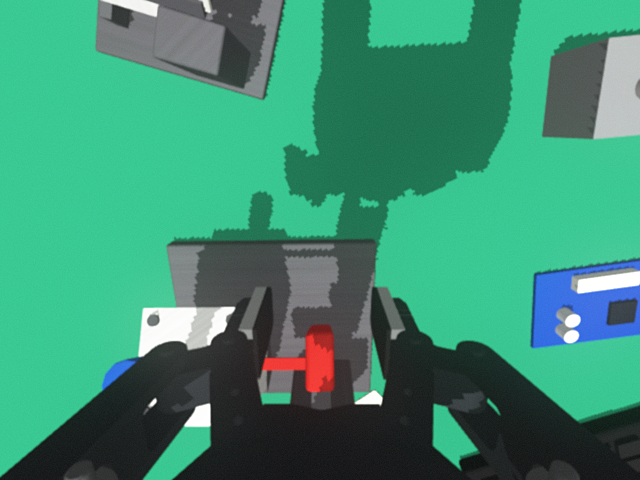

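View pics/s22c.png

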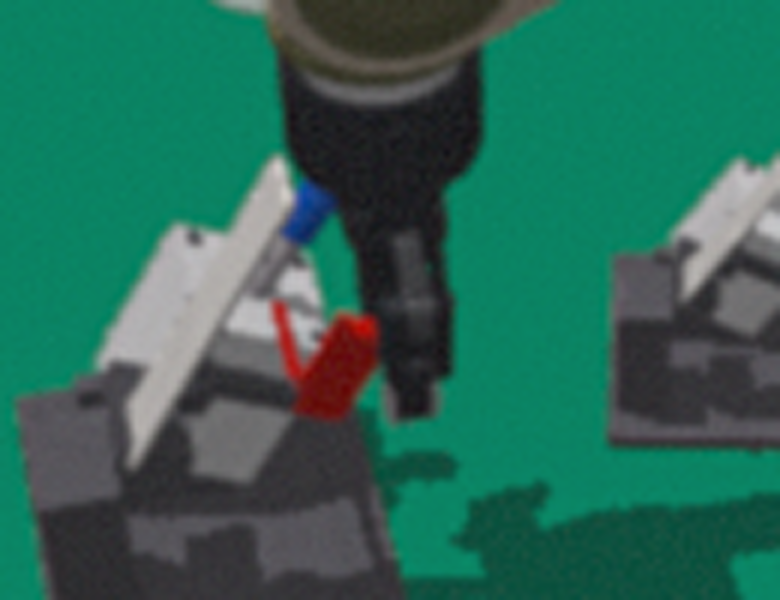

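>>> play_rows(targets="-0.0015 0.0002 0.001 0 0.45; -0.003 0.0002 0.001 0 0.45; -0.003 0.0002 0.001 0 1; -0.003 0.0002 0.001 0 1; -0.003 0.0002 0.001 0 1", force=80)

```text
time_s: 22.75
position: [0.5376, -0.0743, 0.1181]
tool_rot: [[-0.92, 0.391, -0.001], [0.391, 0.92, -0.002], [-0.0, -0.002, -1.0]]
ft_force: [-1.1, -5.4, -0.5]
grip_width: 0.0099
```

>>> play_rows(targets="0 0 0 0 1; 0 0 0 0 1; 0 0 0 0 1")

```text
time_s: 23.05
position: [0.5376, -0.0743, 0.1181]
tool_rot: [[-0.92, 0.391, -0.001], [0.391, 0.92, -0.002], [-0.0, -0.002, -1.0]]
ft_force: [-2.2, -5.2, 0.3]
grip_width: 0.0105
```

```bash
python3 - <<'E'
from h import *
go(hv(-.047,.075,.013),157.14);d=shot('wrist','w23')
E
```

```text
t 23.05 pos [ 0.5376 -0.0743  0.1181] yaw 156.97 shift [0.003  0.0004 0.0001] turn -0.003 F [-2.23 -5.18  0.26] w 0.0105
```

View pics/w23.png

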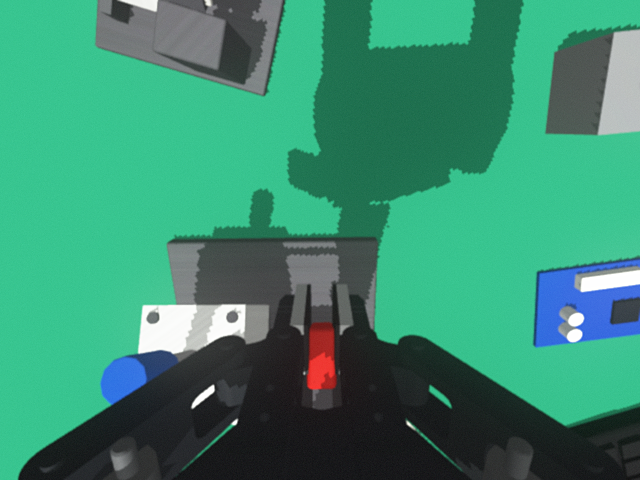

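>>> play_rows(targets="0.0015 0 -0.0026 0 1; 0.004 0 -0.0069 0 1; 0.0065 0 -0.0113 0 1; 0.009 0 -0.0156 0 1; 0.0115 0 -0.0199 0 1")

```text
time_s: 23.6
position: [0.5271, -0.07, 0.1378]
tool_rot: [[-0.92, 0.391, -0.001], [0.391, 0.92, -0.002], [-0.0, -0.002, -1.0]]
ft_force: [0.2, -6.4, -3.1]
grip_width: 0.0103
```

>>> play_rows(targets="0.0025 0 -0.0043 0 1; 0.005 0 -0.0087 0 1; 0.0075 0 -0.013 0 1; 0.0095 0 -0.0165 0 1; 0.0115 0 -0.0199 0 1")

```text
time_s: 24.1
position: [0.5165, -0.0656, 0.1577]
tool_rot: [[-0.92, 0.391, -0.001], [0.391, 0.92, -0.002], [-0.0, -0.002, -1.0]]
ft_force: [-0.5, -7.5, -3.4]
grip_width: 0.01
```

```bash
python3 - <<'E'
from h import *
go(hv(-.047,.075,.013),157.14);d=shot('wrist','w24');d=shot('scene','s24')
im=cv2.imread('pics/s24.png');cv2.imwrite('pics/s24c.png',cv2.resize(im[160:250,225:325],None,fx=7,fy=6.5,interpolation=2))
n=np.array([-.4608,.1943,.866]);print((d['pos']-[.5376,-.0743,.1181])@n)
E
```

```text
t 24.1 pos [ 0.5165 -0.0656  0.1577] yaw 156.96 shift [-0.0199  0.0007  0.0397] turn -0.0032 F [-0.52 -7.54 -3.41] w 0.01
0.04622751440591401
```

View pics/s24c.png

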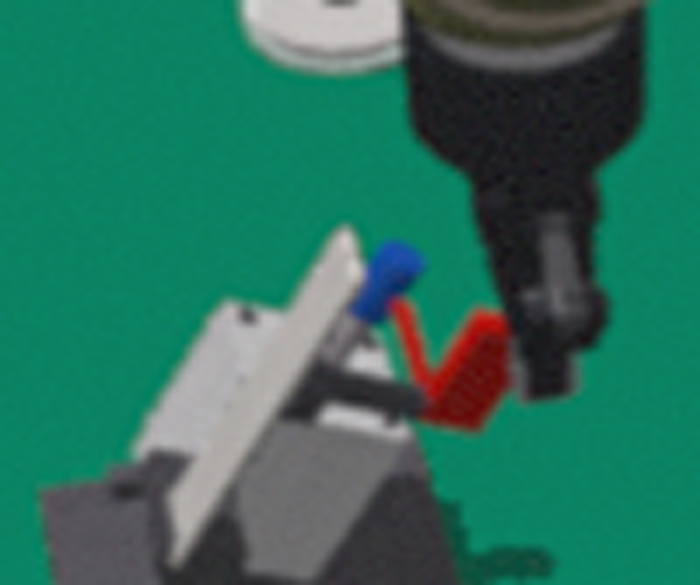

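View pics/w24.png

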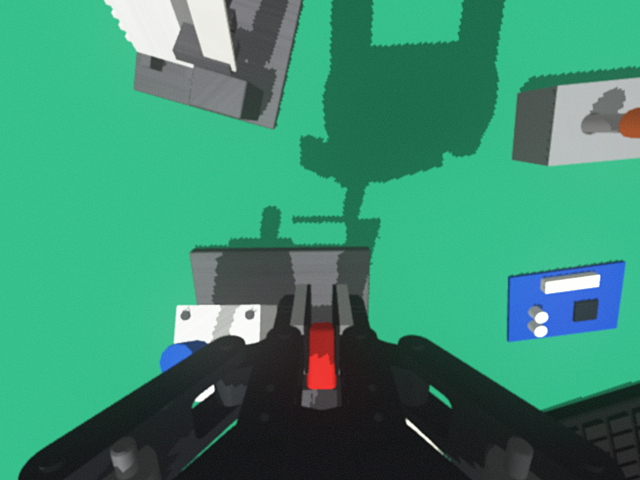

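>>> play_rows(targets="0.0015 0 -0.0026 0 1; 0.003 0 -0.0052 0 1; 0.0048 0 -0.0082 0 1; 0.0048 0 -0.0082 0 1")

```text
time_s: 24.6
position: [0.5119, -0.0637, 0.1662]
tool_rot: [[-0.92, 0.391, -0.001], [0.391, 0.92, -0.003], [-0.0, -0.003, -1.0]]
ft_force: [-2.6, -7.9, 0.5]
grip_width: 0.0104
```

```bash
python3 - <<'E'
from h import *
d=shot('scene','s25')
im=cv2.imread('pics/s25.png');cv2.imwrite('pics/s25c.png',cv2.resize(im[185:235,265:315],None,fx=12,fy=12,interpolation=2))
n=np.array([-.4608,.1943,.866]);print((d['pos']-[.5376,-.0743,.1181])@n)
E
```

```text
0.05551985149757046
```

View pics/s25c.png

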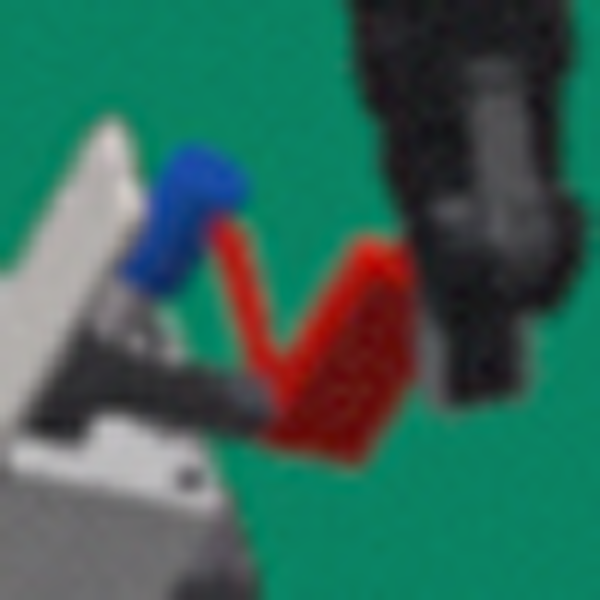

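```bash
python3 - <<'E'
from fit import *
d=load('s25');R=HR(-22.86);B=np.array([.5506,-.1571,.105])
P=lambda p:((np.array(proj(d,B+R@np.array(p)/1000))-[265,185])*12).round(0)
for z in(60,63,66,69): print(z,'tip',P((-2,20,z)),'top',P((-1,0,z)),'front',P((-10,0,z)),'near',P((-1,9,z)),'headbase near',P((0,9,z-30)),'fin top back-left',P((2,69,z+45)))
E
```

```text
60 tip [217. 244.] top [196. 178.] front [234. 187.] near [204. 207.] headbase near [136. 308.] fin top back-left [346. 249.]
63 tip [224. 234.] top [202. 167.] front [241. 177.] near [210. 197.] headbase near [143. 297.] fin top back-left [353. 238.]
66 tip [230. 224.] top [208. 157.] front [247. 167.] near [216. 186.] headbase near [149. 287.] fin top back-left [360. 227.]
69 tip [237. 213.] top [215. 147.] front [253. 156.] near [223. 176.] headbase near [155. 277.] fin top back-left [367. 216.]
```

>>> play_rows(targets="0 0 0 0 0.45; 0 0 0 0 0.45; 0 0 0 0 0.45")

```text
time_s: 24.95
position: [0.5124, -0.0623, 0.166]
tool_rot: [[-0.92, 0.391, 0.0], [0.391, 0.92, 0.0], [0.0, 0.0, -1.0]]
ft_force: [-0.3, -0.8, 0.2]
grip_width: 0.047
```

>>> play_rows(targets="0.005 0 -0.02 0 0.45; 0.01 0 -0.05 0 0.45; 0.01 0 -0.09 0 0.45; 0.01 0 -0.12 0 0.45")

```text
time_s: 25.35
position: [0.5031, -0.0584, 0.2883]
tool_rot: [[-0.92, 0.391, 0.002], [0.391, 0.92, -0.001], [-0.002, 0.0, -1.0]]
ft_force: [0.6, -0.1, -0.5]
grip_width: 0.0471
```

```bash
python3 - <<'E'
from h import *
print(status.observe()['q'].round(1))
go(hv(.085,-.1,.065),67.14)
go(hv(.085,-.1,.165),67.14)
E
```

```text
[-20.   15.2  74.7   0.   90.  -87. ]
t 25.35 pos [ 0.5031 -0.0584  0.2883] yaw 157.0 shift [-0.1672 -0.1755  0.1186] turn 1.5683 F [ 0.56 -0.1  -0.54] w 0.0471
t 25.35 pos [ 0.5031 -0.0584  0.2883] yaw 157.0 shift [-0.1674 -0.1755  0.0186] turn 1.5683 F [ 0.56 -0.1  -0.54] w 0.0471
```

>>> play_rows(targets="-0.02 -0.02 0 0.14 0.45; -0.04 -0.04 0 0.28 0.45; -0.06 -0.06 0 0.42 0.45; -0.08 -0.08 0 0.56 0.45; -0.1 -0.1 0 0.7 0.45")

```text
time_s: 25.85
position: [0.5564, -0.1906, 0.286]
tool_rot: [[-0.447, 0.894, -0.0], [0.894, 0.447, 0.0], [0.0, 0.0, -1.0]]
ft_force: [0.0, 1.2, 0.0]
grip_width: 0.0471
```

```bash
python3 - <<'E'
from h import *
go(hv(.085,-.1,.165),67.14)
E
```

```text
t 25.85 pos [ 0.5564 -0.1906  0.286 ] yaw 116.56 shift [-0.0992 -0.0135  0.0159] turn 0.8625 F [0.03 1.23 0.01] w 0.0471
```

>>> play_rows(targets="-0.02 -0.003 0 0.14 0.45; -0.04 -0.006 0 0.28 0.45; -0.06 -0.009 0 0.42 0.45; -0.08 -0.011 0 0.56 0.45; -0.099 -0.0135 0 0.7 0.45")

```text
time_s: 26.35
position: [0.5891, -0.2848, 0.2858]
tool_rot: [[0.234, 0.972, -0.0], [0.972, -0.234, 0.0], [0.0, -0.0, -1.0]]
ft_force: [0.3, -0.6, 0.6]
grip_width: 0.0471
```

>>> play_rows(targets="0 0 0.02 0.1 0.45; 0 0 0.05 0.162 0.45; 0 0 0.08 0.162 0.45; 0 0 0.1 0.162 0.45; 0 0 0.1 0.162 0.45")

```text
time_s: 26.85
position: [0.5879, -0.2833, 0.1829]
tool_rot: [[0.383, 0.924, -0.005], [0.924, -0.383, 0.004], [0.002, -0.006, -1.0]]
ft_force: [1.2, -0.5, -0.3]
grip_width: 0.0466
```

```bash
python3 - <<'E'
from h import *
go(hv(.085,-.1,.065),67.14);d=shot('wrist','w26')
E
```

```text
t 26.85 pos [ 0.5879 -0.2833  0.1829] yaw 67.49 shift [-0.0016  0.0016  0.0129] turn 0.0062 F [ 1.24 -0.49 -0.3 ] w 0.0466
```

View pics/w26.png

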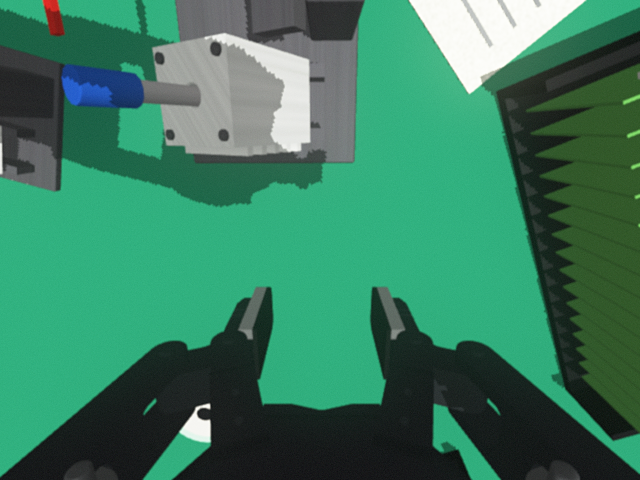

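>>> play_rows(targets="0.015 -0.015 0 0 0.45; 0.03 -0.03 0 0 0.45; 0.03 -0.03 0 0 0.45; 0.03 -0.03 0 0 0.45")

```text
time_s: 27.3
position: [0.5732, -0.2452, 0.1877]
tool_rot: [[0.382, 0.924, 0.002], [0.924, -0.382, -0.002], [-0.001, 0.003, -1.0]]
ft_force: [0.1, -0.8, -0.0]
grip_width: 0.0474
```

```bash
python3 - <<'E'
from h import *
go(hv(.085,-.1,.065),67.14);d=shot('wrist','w27')
im=cv2.imread('pics/w27.png');cv2.imwrite('pics/w27c.png',cv2.resize(im[0:150,60:260],None,fx=4,fy=4,interpolation=2))
E
```

```text
t 27.3 pos [ 0.5732 -0.2452  0.1877] yaw 67.51 shift [-0.0312  0.0296  0.0178] turn 0.0065 F [ 0.12 -0.85 -0.03] w 0.0474
```

View pics/w27c.png

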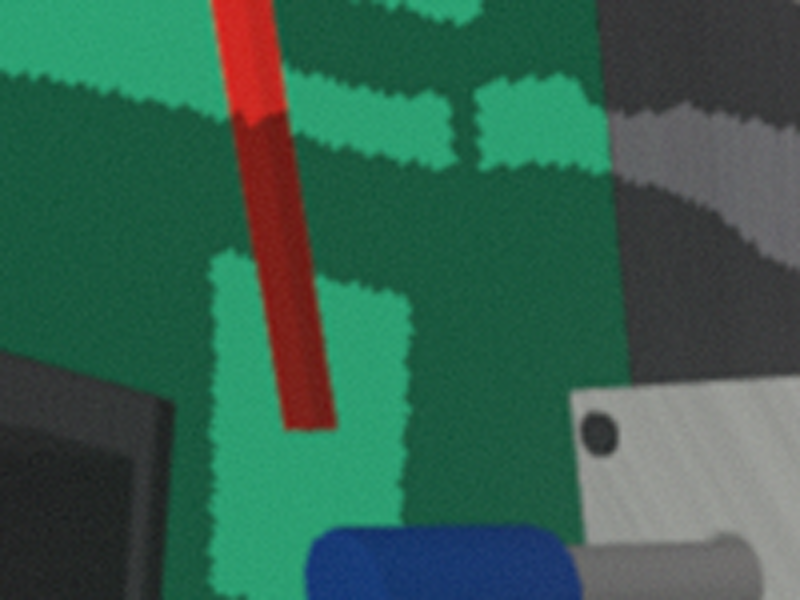

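```bash
python3 - <<'E'
from h import *
im=cv2.imread('pics/w27.png');cv2.imwrite('pics/w27d.png',cv2.resize(im[85:205,110:270],None,fx=5,fy=5,interpolation=2))
E
```

```text
(no output)
```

View pics/w27d.png

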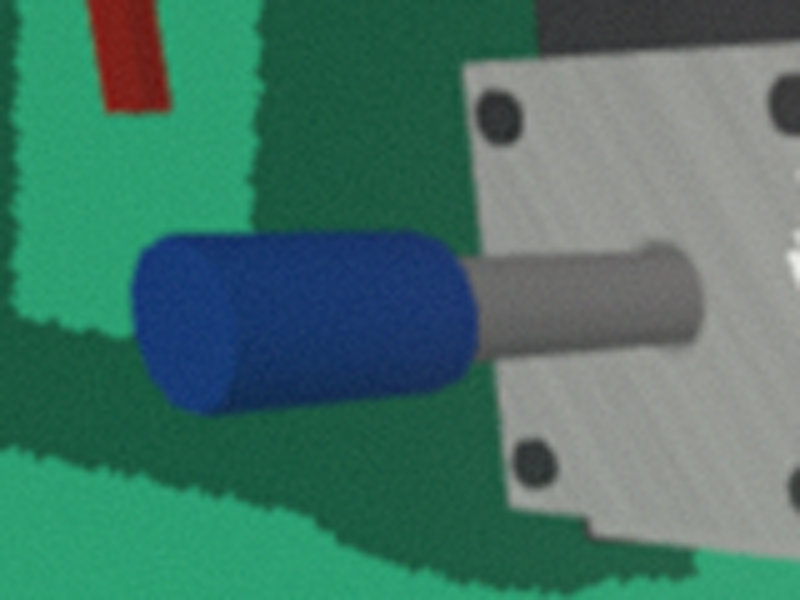

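```bash
cat > fit3.py <<'E'
from fit import *
def solve(f,fl,fr,br,bl,tip,top,lean0=(-2,0),base=None):
    d=load(f)
    def res(p):
        B=np.array([p[0],p[1],p[7]]);R=HR(p[2]);r=[]
        pr=lambda q:np.array(proj(d,B+R@np.array(q)/1000))
        for o,q in((fl,(-25.1,-23,0)),(fr,(-25.1,23,0)),(br,(25.1,23,0)),(bl,(25.1,-23,0)),(tip,(-2,20,p[3])),(top,(p[5],p[6],p[4]))):
            if o is not None: r+=list(pr(q)-o)
        return np.array(r+[(p[5]-lean0[0])/1.5,(p[6]-lean0[1])/1.5,(p[2]+22.86)/.7,(p[7]-.105)/.004])
    s=least_squares(res,[.55,-.16,-22.9,65,65,-2,0,.105],x_scale=[.01,.01,1,5,5,1,1,.01]);J=s.jac;C=np.linalg.inv(J.T@J)
    print(f,'B',s.x[[0,1,7]].round(4),'yaw',s.x[2].round(2),'ztip',s.x[3].round(2),'ztop',s.x[4].round(2),'lean',s.x[5:7].round(2),'diff',(s.x[3]-s.x[4]).round(2),'sd',np.sqrt(C[3,3]+C[4,4]-2*C[3,4]).round(2));print(s.fun.round(1))
if __name__=='__main__':
    for l in((-3,0),(-1,0),(0,0)):
        solve('w27',(217,177.6),(209.6,108.4),(269,105.6),(269.6,183),(137.6,107.4),(147.6,149.6),l)
E
python3 fit3.py
```

```text
w27 B [ 0.5506 -0.1631  0.1045] yaw -22.78 ztip 66.05 ztop 63.6 lean [-3.01  0.07] diff 2.44 sd 1.24
[-1.2 -0.7 -0.2  0.  -0.7  1.   1.9 -0.2  0.  -0.2  0.   0.  -0.   0.
  0.1 -0.1]
w27 B [ 0.5506 -0.1631  0.1045] yaw -22.78 ztip 66.05 ztop 64.92 lean [-1.01  0.19] diff 1.13 sd 1.24
[-1.2 -0.7 -0.2  0.  -0.7  1.   1.9 -0.3  0.  -0.2  0.   0.  -0.   0.1
  0.1 -0.1]
w27 B [ 0.5506 -0.1631  0.1045] yaw -22.79 ztip 66.05 ztop 65.57 lean [-0.02  0.25] diff 0.48 sd 1.24
[-1.2 -0.7 -0.2  0.  -0.7  1.   1.9 -0.3  0.  -0.2  0.   0.1 -0.   0.2
  0.1 -0.1]
```

```bash
python3 - <<'E'
from h import *
go(hv(-.127,-.09,.075),67.14)
E
```

```text
t 27.35 pos [ 0.5731 -0.2456  0.1872] yaw 67.49 shift [-0.0195 -0.1824  0.0068] turn 0.006 F [-0.08 -0.35  0.05] w 0.0471
```

>>> play_rows(targets="-0.02 -0.03 0 0 0.45; -0.02 -0.07 0 0 0.45; -0.02 -0.11 0 0 0.45; -0.02 -0.15 0 0 0.45; -0.02 -0.18 0 0 0.45")

```text
time_s: 27.85
position: [0.3972, -0.1944, 0.1865]
tool_rot: [[0.384, 0.923, 0.0], [0.923, -0.384, -0.001], [-0.0, 0.001, -1.0]]
ft_force: [0.5, -0.3, 0.1]
grip_width: 0.047
```

>>> play_rows(targets="0 0 0 0 0.45; 0 0 0 0 0.45; 0 0 0 0 0.45")

```text
time_s: 28.15
position: [0.3996, -0.1955, 0.1863]
tool_rot: [[0.383, 0.924, 0.001], [0.924, -0.383, -0.001], [-0.0, 0.001, -1.0]]
ft_force: [0.2, -0.8, 0.6]
grip_width: 0.0474
```

```bash
python3 - <<'E'
from h import *
go(hv(-.127,-.09,.075),67.14);d=shot('wrist','w28')
im=cv2.imread('pics/w28.png');u,v=map(int,proj(d,hv(-.02,0.01,.05)));print(u,v);u0=max(0,min(480,u-80));v0=max(0,v-60);print(u0,v0)
cv2.imwrite('pics/w28c.png',cv2.resize(im[v0:v0+120,u0:u0+160],None,fx=5,fy=5,interpolation=2))
E
```

```text
t 28.15 pos [ 0.3996 -0.1955  0.1863] yaw 67.46 shift [ 0.0007 -0.0029  0.0063] turn 0.0057 F [ 0.25 -0.83  0.64] w 0.0474
535 79
455 19
```

View pics/w28c.png

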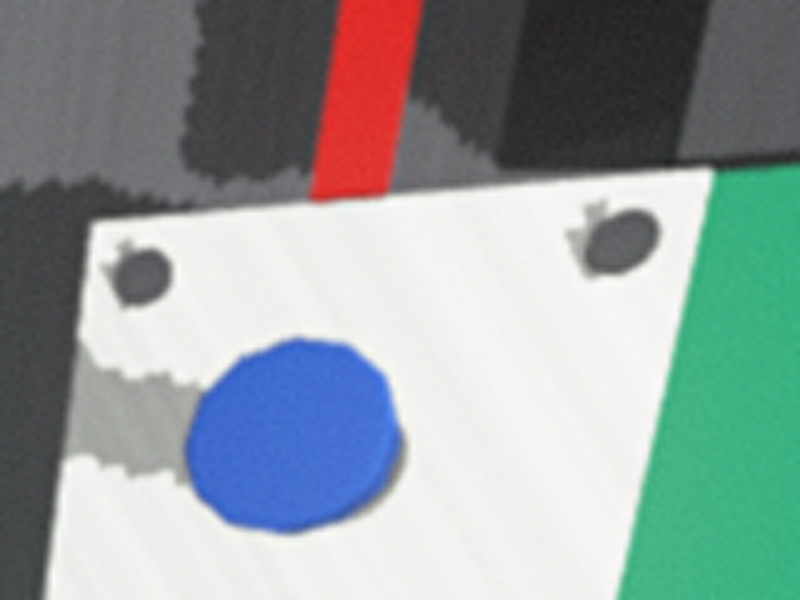

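```bash
python3 - <<'E'
from h import *
im=cv2.imread('pics/w28.png');cv2.imwrite('pics/w28d.png',cv2.resize(im[60:180,455:615],None,fx=5,fy=5,interpolation=2))
E
```

```text
(no output)
```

View pics/w28d.png

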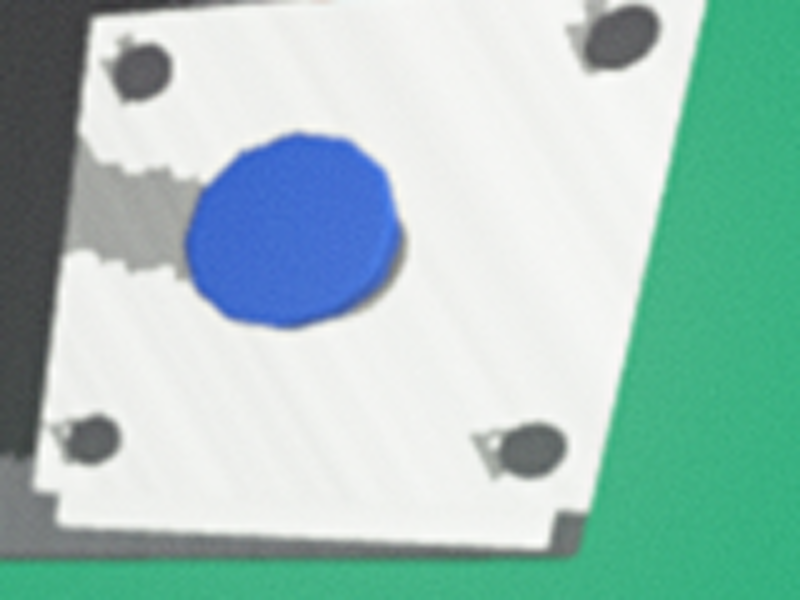

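```bash
cat > fit4.py <<'E'
from fit import *
S=dict(fl=(-25.1,-23,0),fr=(-25.1,23,0),br=(25.1,23,0),bl=(25.1,-23,0))
def joint(V,w=None):
    D=[load(v[0]) for v in V]
    def res(p):
        zt,zp,lx,ly=p[:4];r=[]
        for i,(f,o,s) in enumerate(V):
            b=p[4+6*i:10+6*i];B=np.array(b[:3]);E=cv2.Rodrigues(np.radians(b[3:6]))[0];R=E@HR(-22.86)
            for k,ob in o.items():
                q=S[k] if k in S else (-2,20,zt) if k=='tip' else (lx,ly,zp) if k=='top' else (56,75,117)
                r+=list((np.array(proj(D[i],B+R@np.array(q)/1000))-ob)*s)
            r+=[(b[2]-.105)/.003]+list(np.array(b[3:6])/.5)
        return np.array(r+[(lx+2)/3,ly/2])
    x0=[65,64,-2,0]+[.55,-.16,.105,0,0,0]*len(V)
    s=least_squares(res,x0,x_scale=[5,5,1,1]+[.01,.01,.01,1,1,1]*len(V));C=np.linalg.inv(s.jac.T@s.jac)
    print([v[0] for v in V],'ztip,ztop,lean',s.x[:4].round(2),'diff',(s.x[0]-s.x[1]).round(2),'sd',np.sqrt(C[0,0]+C[1,1]-2*C[0,1]).round(2),'rms',np.sqrt(np.mean(s.fun**2)).round(2))
    for i in range(len(V)):print('  B',s.x[4+6*i:7+6*i].round(4),'rot',s.x[7+6*i:10+6*i].round(2))
w27=('w27',dict(fl=(217,177.6),fr=(209.6,108.4),br=(269,105.6),bl=(269.6,183),tip=(137.6,107.4),top=(147.6,149.6)),1)
w28=('w28',dict(fl=(473.4,148),fr=(483.4,74.4),br=(579.4,67.4),bl=(561.6,150),tip=(525,58.6),top=(513.6,106)),1)
w19=('w19',dict(fl=(295.5,123.2),fr=(347.7,122.5),bl=(295,176),br=(349,176),top=(321.6,101.1)),1)
if __name__=='__main__':
    joint([w27,w28]);joint([w27,w28,w19]);joint([w27,w19])
E
python3 fit4.py
```

```text
['w27', 'w28'] ztip,ztop,lean [ 6.573e+01  6.309e+01 -3.360e+00  3.000e-02] diff 2.65 sd 0.83 rms 0.49
  B [ 0.5506 -0.1631  0.1048] rot [-0.13 -0.23  0.07]
  B [ 0.5519 -0.1635  0.1065] rot [-0.07 -0.02  0.28]
['w27', 'w28', 'w19'] ztip,ztop,lean [ 6.591e+01  6.331e+01 -3.420e+00  1.000e-02] diff 2.6 sd 0.83 rms 0.43
  B [ 0.5506 -0.1631  0.1045] rot [-0.11 -0.18  0.07]
  B [ 0.552  -0.1635  0.1065] rot [-0.06 -0.01  0.28]
  B [ 0.5519 -0.163   0.106 ] rot [-0.03 -0.12  0.09]
['w27', 'w19'] ztip,ztop,lean [ 6.593e+01  6.310e+01 -3.700e+00 -5.000e-02] diff 2.83 sd 1.5 rms 0.49
  B [ 0.5506 -0.1631  0.1045] rot [-0.12 -0.18  0.06]
  B [ 0.552  -0.163   0.1059] rot [-0.03 -0.09  0.08]
```

```bash
python3 - <<'E'
from h import *
go([.517,-.0647,.27],157.0)
E
```

```text
t 28.2 pos [ 0.3996 -0.1954  0.1861] yaw 67.47 shift [ 0.1657  0.0585 -0.0839] turn -1.5625 F [-0.1   0.28  0.8 ] w 0.0471
```

>>> play_rows(targets="0 0 -0.04 -0.14 0.45; 0 0 -0.084 -0.28 0.45; 0.04 0.01 -0.084 -0.42 0.45; 0.07 0.02 -0.084 -0.56 0.45; 0.1 0.03 -0.084 -0.7 0.45")

```text
time_s: 28.7
position: [0.4661, -0.1129, 0.2702]
tool_rot: [[-0.308, 0.952, 0.001], [0.952, 0.308, -0.0], [-0.001, 0.0, -1.0]]
ft_force: [0.3, -1.6, -0.1]
grip_width: 0.047
```

```bash
python3 - <<'E'
from h import *
go([.517,-.0647,.27],157.0)
E
```

```text
t 28.7 pos [ 0.4661 -0.1129  0.2702] yaw 107.91 shift [0.0302 0.0632 0.0002] turn -0.8567 F [ 0.32 -1.6  -0.12] w 0.047
```

>>> play_rows(targets="0.006 0.013 0 -0.14 0.45; 0.012 0.026 0 -0.28 0.45; 0.018 0.039 0 -0.42 0.45; 0.024 0.051 0 -0.56 0.45; 0.03 0.063 0 -0.7 0.45")

```text
time_s: 29.2
position: [0.5169, -0.0656, 0.2697]
tool_rot: [[-0.848, 0.529, -0.0], [0.529, 0.848, 0.0], [0.0, -0.0, -1.0]]
ft_force: [0.6, 0.3, 0.1]
grip_width: 0.0468
```

>>> play_rows(targets="0 0 0 -0.13 0.45; 0 0 0 -0.157 0.45; 0 0 0 -0.157 0.45; 0 0 0 -0.157 0.45")

```text
time_s: 29.6
position: [0.5157, -0.0662, 0.2699]
tool_rot: [[-0.917, 0.398, -0.0], [0.398, 0.917, 0.0], [0.0, -0.0, -1.0]]
ft_force: [-0.1, -0.4, 0.4]
grip_width: 0.0472
```

```bash
python3 - <<'E'
from h import *
go([.517,-.0647,.166],157.0);d=shot('wrist','w29')
E
```

```text
t 29.6 pos [ 0.5157 -0.0662  0.2699] yaw 156.53 shift [-0.0006  0.0019  0.1039] turn -0.0081 F [-0.12 -0.42  0.35] w 0.0472
```

View pics/w29.png

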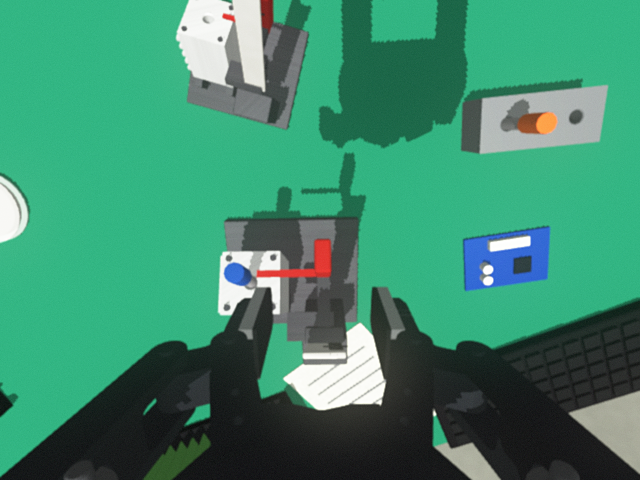

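>>> play_rows(targets="0 0.0006 0.03 -0.006 0.45; 0 0.0006 0.06 -0.006 0.45; 0 0.0006 0.085 -0.006 0.45; 0 0.0006 0.104 -0.006 0.45; 0 0.0006 0.104 -0.006 0.45")

```text
time_s: 30.15
position: [0.5148, -0.0653, 0.164]
tool_rot: [[-0.92, 0.392, -0.004], [0.392, 0.92, 0.002], [0.005, -0.0, -1.0]]
ft_force: [-0.9, 0.8, 0.4]
grip_width: 0.0468
```

>>> play_rows(targets="0 0 0 0 1; 0 0 0 0 1; 0 0 0 0 1; 0 0 0 0 1; 0 0 0 0 1", force=60)

```text
time_s: 30.65
position: [0.5165, -0.0658, 0.167]
tool_rot: [[-0.921, 0.39, 0.003], [0.39, 0.921, -0.001], [-0.003, -0.0, -1.0]]
ft_force: [1.8, -2.0, 3.6]
grip_width: 0.0109
```

>>> play_rows(targets="-0.0005 0 0.0009 0 1; -0.001 0 0.0017 0 1; -0.0014 0 0.0024 0 1; -0.0014 0 0.0024 0 1")

```text
time_s: 31.05
position: [0.518, -0.0664, 0.164]
tool_rot: [[-0.921, 0.39, 0.002], [0.39, 0.921, -0.001], [-0.003, 0.0, -1.0]]
ft_force: [4.7, -1.9, 4.8]
grip_width: 0.0107
```

```bash
python3 - <<'E'
from h import *
n=np.array([-.4608,.1943,.866]);s=status.observe();print(s['position'],s['ft_force'],(s['position']-[.5165,-.0658,.167])@n)
E
```

```text
[ 0.51804194 -0.06638601  0.16404083] [ 4.73005048 -1.89455561  4.83345544] -0.0033870280722816995
```

>>> play_rows(targets="0 0 0 0 0.45; 0 0 0 0 0.45; 0 0 0 0 0.45")

```text
time_s: 31.35
position: [0.5166, -0.0657, 0.1631]
tool_rot: [[-0.921, 0.39, -0.002], [0.39, 0.921, 0.001], [0.002, -0.0, -1.0]]
ft_force: [-0.9, 0.0, -0.1]
grip_width: 0.047
```

>>> play_rows(targets="0.003 0 -0.02 0 0.45; 0.006 0 -0.05 0 0.45; 0.006 0 -0.09 0 0.45; 0.006 0 -0.12 0 0.45")

```text
time_s: 31.75
position: [0.5113, -0.0634, 0.2855]
tool_rot: [[-0.921, 0.39, 0.001], [0.39, 0.921, -0.0], [-0.001, 0.0, -1.0]]
ft_force: [0.6, -1.5, 0.1]
grip_width: 0.047
```

```bash
python3 - <<'E'
from h import *
go([.5732,-.2452,.285],67.14)
E
```

```text
t 31.75 pos [ 0.5113 -0.0634  0.2855] yaw 157.04 shift [-0.1279 -0.1433  0.0006] turn 1.5691 F [ 0.6  -1.52  0.11] w 0.047
```

>>> play_rows(targets="-0.016 -0.018 0 0.14 0.45; -0.032 -0.036 0 0.28 0.45; -0.048 -0.054 0 0.42 0.45; -0.064 -0.072 0 0.56 0.45; -0.08 -0.09 0 0.7 0.45")

```text
time_s: 32.25
position: [0.5501, -0.1784, 0.2832]
tool_rot: [[-0.448, 0.894, -0.001], [0.894, 0.448, 0.001], [0.001, -0.001, -1.0]]
ft_force: [0.8, 0.3, -0.6]
grip_width: 0.0468
```

```bash
python3 - <<'E'
from h import *
go([.5732,-.2452,.285],67.14)
E
```

```text
t 32.25 pos [ 0.5501 -0.1784  0.2832] yaw 116.6 shift [-0.0701 -0.0093 -0.0019] turn 0.8632 F [ 0.81  0.28 -0.62] w 0.0468
```

>>> play_rows(targets="-0.014 -0.002 0 0.14 0.45; -0.028 -0.004 0 0.28 0.45; -0.042 -0.006 0 0.42 0.45; -0.056 -0.008 0 0.56 0.45; -0.07 -0.0093 0 0.7 0.45")

```text
time_s: 32.75
position: [0.5734, -0.2447, 0.2831]
tool_rot: [[0.234, 0.972, -0.001], [0.972, -0.234, 0.001], [0.001, -0.001, -1.0]]
ft_force: [-0.4, 0.2, 0.4]
grip_width: 0.0469
```

>>> play_rows(targets="0 0 0.02 0.1 0.45; 0 0 0.05 0.163 0.45; 0 0 0.08 0.163 0.45; 0 0 0.098 0.163 0.45; 0 0 0.098 0.163 0.45")

```text
time_s: 33.25
position: [0.5724, -0.2435, 0.1826]
tool_rot: [[0.383, 0.924, -0.005], [0.924, -0.383, 0.004], [0.001, -0.007, -1.0]]
ft_force: [0.3, 0.0, 0.0]
grip_width: 0.0472
```

>>> play_rows(targets="0 0 0 0 0.45; 0 0 0 0 0.45; 0 0 0 0 0.45")

```text
time_s: 33.55
position: [0.5739, -0.2445, 0.1869]
tool_rot: [[0.383, 0.924, 0.002], [0.924, -0.383, -0.001], [-0.0, 0.002, -1.0]]
ft_force: [-0.1, 0.5, -0.3]
grip_width: 0.0466
```

```bash
python3 - <<'E'
from h import *
go([.5732,-.2452,.285],67.14);d=shot('wrist','w30')
im=cv2.imread('pics/w30.png');cv2.imwrite('pics/w30d.png',cv2.resize(im[85:205,110:270],None,fx=5,fy=5,interpolation=2))
E
```

```text
t 33.55 pos [ 0.5739 -0.2445  0.1869] yaw 67.49 shift [-0.0009 -0.0002 -0.0981] turn 0.006 F [-0.06  0.46 -0.34] w 0.0466
```

View pics/w30d.png

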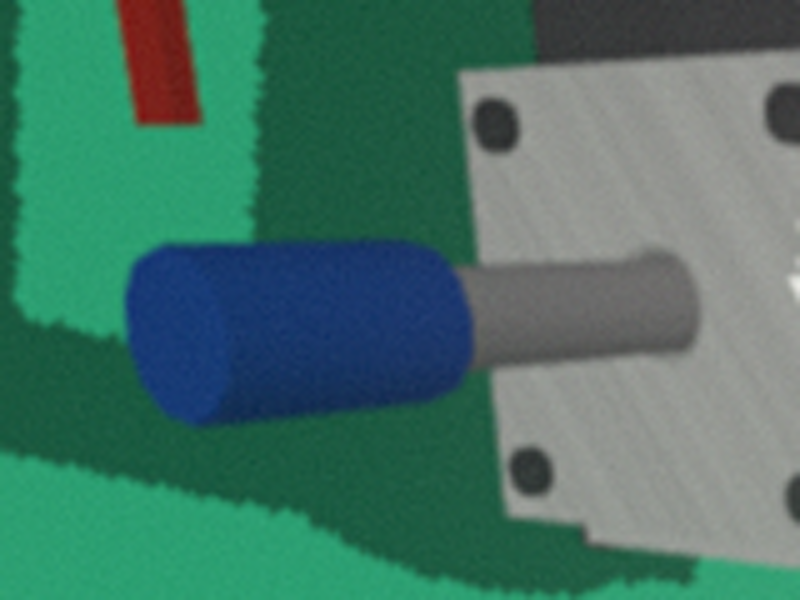

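```bash
python3 - <<'E'
from fit4 import *
w30=('w30',dict(fl=(216.2,179.2),fr=(209,110),br=(268,107.4),bl=(269.4,184.4),tip=(143.8,109.8),top=(146.2,151.6)),1)
w28b=('w28',{k:v for k,v in w28[1].items() if k!='tip'},1)
joint([w30,w28b]);joint([w30,w28b,w19])
w27b=('w27',{k:v for k,v in w27[1].items() if k!='tip'},1)
joint([w30,w28b,w19,w27b])
E
```

```text
['w30', 'w28'] ztip,ztop,lean [ 6.206e+01  6.334e+01 -3.360e+00 -1.000e-02] diff -1.27 sd 0.91 rms 0.42
  B [ 0.5506 -0.1631  0.1045] rot [-0.16 -0.17  0.11]
  B [ 0.5519 -0.1635  0.1066] rot [-0.1  -0.01  0.25]
['w30', 'w28', 'w19'] ztip,ztop,lean [ 6.220e+01  6.348e+01 -3.450e+00 -4.000e-02] diff -1.27 sd 0.91 rms 0.37
  B [ 0.5506 -0.1631  0.1042] rot [-0.16 -0.13  0.1 ]
  B [ 0.5519 -0.1635  0.1066] rot [-0.1   0.04  0.25]
  B [ 0.552  -0.163   0.1059] rot [-0.03 -0.09  0.08]
['w30', 'w28', 'w19', 'w27'] ztip,ztop,lean [62.07 63.26 -3.48 -0.07] diff -1.2 sd 0.87 rms 0.47
  B [ 0.5506 -0.1631  0.1045] rot [-0.18 -0.17  0.1 ]
  B [ 0.5519 -0.1635  0.1066] rot [-0.11  0.06  0.24]
  B [ 0.5519 -0.1629  0.106 ] rot [-0.05 -0.11  0.08]
  B [ 0.5506 -0.1631  0.1045] rot [-0.18 -0.14  0.03]
```

```bash
python3 - <<'E'
from h import *
d=shot('scene','s31')
im=cv2.imread('pics/s31.png');cv2.imwrite('pics/s31c.png',cv2.resize(im[185:235,255:315],None,fx=12,fy=12,interpolation=cv2.INTER_CUBIC))
E
```

```text
(no output)
```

View pics/s31c.png

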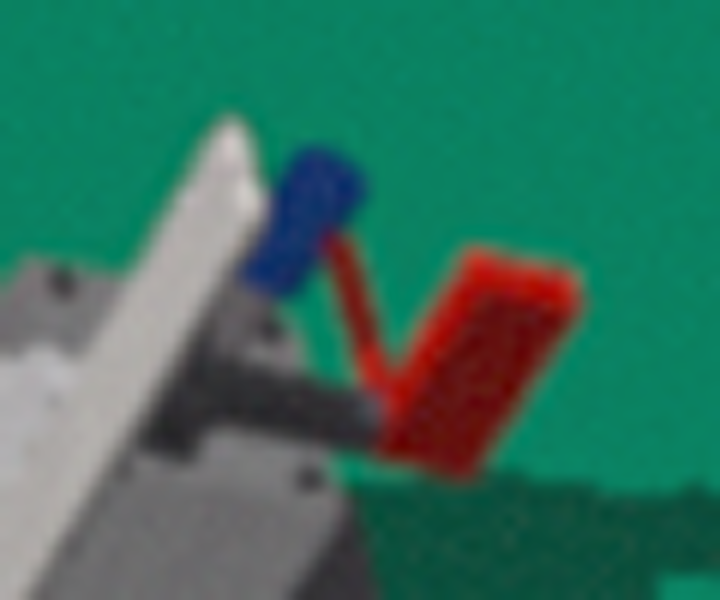

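```bash
python3 - <<'E'
from h import *
s=status.observe();print(s['position'],s['ft_force'],s['qvel'].round(2))
env.close_job()
E
```

```text
[ 0.57373682 -0.24443575  0.18641472] [-0.09486981 -0.61488637  0.72226499] [ 0.02  0.25  0.23 -0.13 -0.19 -0.1 ]
the job is handed in; nothing more can be done
```

I put the depth rod in the slanted bore until it bottomed and slid the red pointer level with the top of its head. I let go of both and handed the job in at about 33.6 s; no verdict came back.

**Rod:** I tilted it about 30° in the jaws by pulling its foot against the rim of its stand hole. Two probes met the top face with up to about 30 N, because my first bore estimate was several millimetres out. After correcting from the scene view, it slid in with no resistance. At about 60 mm it met the floor, with the force rising to about 31 N along the axis. I backed off and released it.

**Pointer:** I took the fin by its front upper part, raised it about 55.5 mm and checked it. It was about 2.6 mm too high, so I gripped it again, lowered it about 3.5 mm and let go.

**Last checks:**

| Check | Result |
|---|---|
| Needle level relative to rod top, wrist views | −1.2 mm, ±0.9 mm |
| Needle level relative to rod top, scene view | about −0.2 mm |
| Exposed rod length, image fits | 61.5–63.3 mm |
| Exposed rod length, robot motion | about 65 mm |
| Rod lean towards the front, within the bore clearance | about 2° |

- **Disagreement:** The exposed-length figures differ by a few millimetres. I set the needle by the views that show the needle and the rod together.
- **Everything else:** The arm was clear of the parts and reading almost no force at hand-in. The orange pin still stood in its hole in the last wrist view that showed it. I saw no contact with the bystanders, but I did not measure their positions again at the end.

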